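# Set the film sealer behind its drop-down guard

## Task

Set the film sealer for the next tea set. First clear the tall cup standing in front of it into the empty, blue-floored cell of the white box, upright; then fold the clear guard all the way down, slide the red grip along its track until it is centred on the green mark (not the yellow one), and push the guard fully back up. Take the hand off the cup before opening the guard, and leave everything else standing where it is.

Things in the scene. Friction and masses are not known exactly. Their poses are not given: they have to be found in the camera images.
- cup_mid (a point): the tall loose teacup to be moved: rust-orange glazed, straight-sided, open at the top, no handle, 56 mm diameter, 100 mm high, wall 4 mm, about 0.16 kg; the point is on its axis half-way up (50 mm above its foot), z up its axis. It stands on the table in front of the sealer, where the guard comes down; the guard cannot open fully over it.
- pad: blue floor pad, 70 x 70 x 2 mm, of the one empty cell of the white box; origin on the cell's floor (5 mm above the table), at the cell's centre. x and y are along the box's long and short sides. It gives way: a cup stands on the cell's floor, with its foot 5 mm above the table.
- giftbox: white fixed card box, 265 (its x) x 90 (its y) x 45 mm high, open on top, walls and floor 5 mm; three cells in a row along x, 87 mm apart, each about 82 x 80 mm inside; two hold cups. Origin at the centre of its underside. It stands left or right of the sealer; a green caddy of tape and tools, 260 x 90 mm, up to 56 mm high, is on the other side.
- sealer: light grey fixed film sealer, 300 mm wide (y); origin on the table, x to its back (covers x -30 to 190 mm). Its dark control panel rises to the back at 40 degrees. A hood (front edge x 58 mm, z 188-198 mm) overhangs it: reach the fader from the front, fingers down and along +x, tilted about 40 degrees. Side walls inside at y +-140 mm; film roll above it, x 135-205 mm, up to z 290 mm.
- guard (a joint): the clear guard flap with orange top edge, hinged along its lower edge at the front of the panel: 0 = up and closed, 1.72 rad = fully down (towards the robot, top edge sunk to about 100 mm over the table). A stiff hinge: it stays where it is left; 2 to 5 N at the knob moves it.
- guard_hinge (a point): middle of the guard's hinge line, 20 mm in front of the sealer's origin and 45 mm above the table. Its y axis is the hinge line, the same as the sealer's y; opening turns the guard about -y. The flap is 169 mm long and 270 mm wide.
- guard_knob (a point): centre of the black knob beyond the middle of the guard's top edge: a cylinder 24 mm in diameter, 24 mm long, lying along the hinge direction. Pinch its flat ends from above; it can turn between the fingers. Closed, it is 61 mm behind (x) the sealer's origin and 223 mm above the table, its underside 13 mm over the hood; it moves on an arc of 195 mm radius about the hinge line.
- fader (a joint): position of the red fader grip along its track, 0 to 0.15 m, growing towards the sealer's +y; it needs about 2 to 3 N and stays where it is left.
- fader_grip (a point): point on the centre line of the red fader grip, 22 mm off the sloping panel; the grip is 14 mm wide along the track (y) and 24 mm along the slope (x), and stands square to the panel, 35 mm high. Axes: x up the slope, y along the track, z out of the panel (leaning 40 degrees from vertical towards the robot). Pinch it across its 14 mm width.
- green_mark: green mark, 10 mm wide along the track, 22 mm along the slope, flat on the white scale strip in front of the track; origin at its centre, x and y level and parallel with the sealer's. The fader is set when its grip is level with the mark: y = 0 in the mark's frame. A yellow mark of the same shape is on the other half of the scale.
- cup_a: bystander: cup like the one to be moved, standing in a cell of the box; origin under its foot
- cup_b: bystander: cup like cup_a in another cell; origin under its foot
- pot_lid: bystander: rust-orange teapot lid, 68 mm diameter, 29 mm high with knob, lying in front of the cup; the open guard passes above it; origin under its centre
- glue: bystander: white glue bottle, 38 mm diameter, 105 mm high; origin under its foot
- tin: bystander: brown-gold tin with a grey-white top, 52 mm diameter, 70 mm high; origin under its foot
- cup: the same tall cup; origin under its foot

How it is judged:
By the outcome, as a careful person would: the job done as asked, in the order asked, and still so for the second after the job is handed in, with the robot touching nothing.
It also fails if it takes over 72 s, if anything falls off the work surface, if the arm or the gripper's body presses on something with over 40 N, if the wrist force passes 120 N, or if a joint passes its speed limit or range.

## Robot

A 6-joint arm with a two-finger parallel gripper is mounted at the origin on the work surface. World frame = base frame: x ahead of the robot, y to its left, z up, the work surface at z = 0. Lengths are in m, angles in rad, forces in N, time in s.
With the tool pointing down it reaches from about 0.35 to 0.85 m from the base axis. Payload 8.1 kg.
Tool frame: the origin (TCP) lies midway between the tips of the shut fingers; the grasp point (between the pads) lies 19 mm behind it; y points along the fingers, x is the direction in which the jaws open and shut, and the axes are right-handed (so a half turn about y gives the same grasp; the last joint's range is limited). The gripper opens to 85 mm and grips with 20 to 120 N. Pads are 22 mm wide; open, the fingers measure 114 mm over their backs; the gripper's body (76 mm by 85 mm) begins 54 mm behind the grasp point. The pads swing forward as they close: fully open they stand 13 mm farther back than shut.
Start: joints at [1.164, 0.13, 1.488, -0, 1.523, -0.085], TCP at [0.19, 0.569, 0.231] pointing down, gripper open.
Joint ranges: [-2.96, 2.96], [-0.89, 2.26], [0.02, 2.5], [-1.34, 4.48], [0, 2.73], [-2.66, 2.66]. Speed limits (rad/s): [2.39, 2.39, 2.79, 3.14, 3.14, 3.14].

## Interface

Orientations are given as a 3x3 rotation matrix whose columns are the frame's x, y, z axes.
In Python, from workcell import robot gives the robot as it stands.
- The arm moves only by the tool servo_tool, never from a script. Its argument "plan" is a list of rows, each a list of 6 numbers: the shift along the tool's x, y, z each as a share of 0.2 m, from -1 to 1, then the turn, a rotation vector about the tool's x, y, z each as a share of 180 degrees, from -1 to 1. A call has 1 to 12 rows; each row is the pose to reach, as a shift and turn from the pose commanded when the call began, along the tool's axes at that moment, turning the shorter way round; what a row does not reach only later rows make up. A row lasts 1/12 s, in which the tool goes at most 41.7 mm and 7.16 degrees, less where a joint would pass 70% of its speed; a pose out of reach is approached as far as the arm can. A call with a number of a shift or a turn outside -1 to 1 is refused whole. A call with a gripper value outside its range is refused whole. "gripper" is the opening, from -1 (shut) to 1 (fully open), set as the call begins (left out, the last holds). The fingers move at their own pace and stop on an object; "squeeze" is the grip in N (left out, the last holds). Time passes only in rows, so rows that repeat a pose let the fingers close. It gives the time, the measured TCP pose, the force and the opening at its end, in the units of the state.
- robot.get_state(): the state, without advancing time (a new reading comes with each control period).
- robot.capture(name): name is "side" or "top"; returns a dict with "img" (480x640x3 uint8, red, green, blue), "K" (3x3 intrinsics, pixels), "extrinsics" (4x4, takes a point from camera to world coordinates). Camera axes: x right, y up, looking along -z (the intrinsics and any distortion apply to the point x, -y, -z); pixel columns grow to the right and rows downward; lengths in m; the calibration is good to about 2 mm. A picture is of the moment at which its call begins. There is no depth.
- robot.hand_in(): hands the job in, once; it reports no verdict.
The state is a dict: "time_s": time; "joint_positions": joint angles; "qvel": joint speeds; "effort": joint torques, N m; "position": TCP position; "eef_rot": TCP orientation; "contact_force": force on the tool from outside, world axes, zero at the start; "wrist_torque": the same for the moment, N m; "gripper_width": finger opening in m.
Only numpy, scipy, OpenCV 4.12 (cv2) and the standard library are available. Lean on these libraries where they do the work, as an engineer would, in place of code of your own. Each camera call takes 0.05 s, during which the arm holds its last target.

## Working session

There is one attempt and no reset: what is moved stays moved. The work goes in short steps, Python scripts to look and compute and a tool call to move; the robot and the scene stay as the last step left them, time stands still between calls to the robot, and variables do not carry over. Pictures are saved under pics/ and viewed, and the job is handed in when it is done.

Besides the shell and the picture viewer there is one more tool, called after "Emit:" as name(argument=value, ...) on one line, values as JSON. servo_tool: Moves the arm, as the interface text tells. Its arguments: {"type":"object","properties":{"plan":{"type":"array"},"gripper":{"type":"number"},"squeeze":{"type":"number"}},"required":["plan"]}

```bash
mkdir -p pics; ls; python3 - <<'E'
from workcell import robot
import cv2,numpy as np
s=robot.get_state();print(s)
for n in("side","top"):
    c=robot.capture(n);cv2.imwrite(f"pics/{n}0.png",c["img"][:,:,::-1]);print(c.keys(),c["K"],c["extrinsics"])
E
```

```text
pics
{'time_s': 0.0, 'joint_positions': array([ 1.16363661e+00,  1.31183435e-01,  1.48930092e+00,  1.15656314e-05,
        1.52298010e+00, -8.53848830e-02]), 'qvel': array([-1.79017639e-04,  3.64219835e-05, -1.04319627e-04,  8.11856702e-04,
        1.45827336e-03, -3.91685749e-04]), 'effort': array([ 4.19513774e-03, -5.69382012e+01, -5.00579059e+01,  4.23676611e-04,
        1.40808779e-02, -1.43737770e-05]), 'position': array([0.18949672, 0.56870662, 0.23021924]), 'eef_rot': array([[ 3.16250633e-01, -7.51847889e-04, -9.48675377e-01],
       [ 9.48673844e-01, -1.71420835e-03,  3.16251480e-01],
       [-1.86400026e-03, -9.99998248e-01,  1.71138952e-04]]), 'contact_force': array([ 0.26741996,  0.16190996, -0.21173515]), 'wrist_torque': array([-0.01010932,  0.00823506, -0.00080015]), 'gripper_width': 0.08526993632630286}
dict_keys(['img', 'K', 'extrinsics']) [[524.08493082   0.         311.99726045]
 [  0.         524.08493082 236.83890031]
 [  0.           0.           1.        ]] [[ 0.73538207  0.44081043 -0.51468377 -0.10510499]
 [-0.67754066  0.46447227 -0.57026675 -0.71961796]
 [-0.01232319  0.76808312  0.64023157  0.95473535]
 [ 0.          0.          0.          1.        ]]
dict_keys(['img', 'K', 'extrinsics']) [[559.69963691   0.         332.17461522]
 [  0.         559.69963691 233.06829642]
 [  0.           0.           1.        ]] [[-0.00454677  0.99640778 -0.08456279  0.47951544]
 [-0.99996322 -0.00391541  0.00763055  0.02229223]
 [ 0.00727204  0.08459437  0.99638893  1.18364243]
 [ 0.          0.          0.          1.        ]]
```

View pics/side0.png

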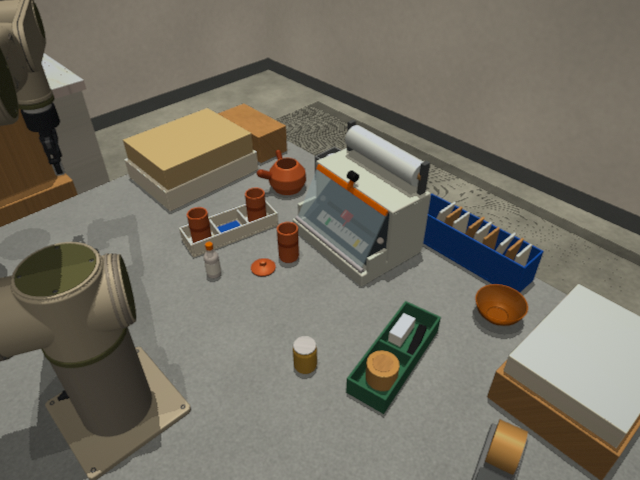

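View pics/top0.png

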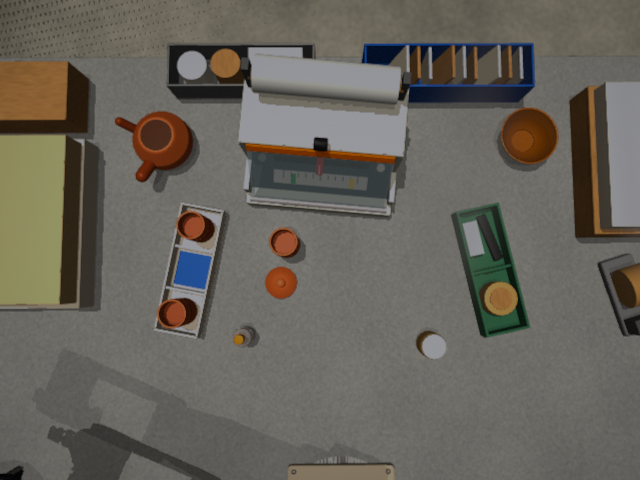

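```bash
cat > h.py <<'E'
import numpy as np,cv2
def cam(c): return np.array(c["K"]),np.array(c["extrinsics"])
def ray(c,u,v):
    K,E=cam(c);d=np.linalg.solve(K,[u,v,1.]);d=E[:3,:3]@(d*[1,-1,-1]);return E[:3,3],d/np.linalg.norm(d)
def onz(c,u,v,z):
    o,d=ray(c,u,v);return o+d*(z-o[2])/d[2]
def onplane(c,u,v,p,n):
    o,d=ray(c,u,v);return o+d*(np.dot(p-o,n)/np.dot(d,n))
def proj(c,p):
    K,E=cam(c);q=E[:3,:3].T@(np.asarray(p,float)-E[:3,3]);q=K@(q*[1,-1,-1]);return q[:2]/q[2]
def tri(c1,a,c2,b):
    o1,d1=ray(c1,*a);o2,d2=ray(c2,*b)
    M=np.array([d1,-d2]).T;t=np.linalg.lstsq(M,o2-o1,rcond=None)[0]
    p,q=o1+t[0]*d1,o2+t[1]*d2;return (p+q)/2,np.linalg.norm(p-q)
E
python3 - <<'E'
import pickle,cv2
from workcell import robot
d={n:robot.capture(n) for n in("side","top")}
pickle.dump(d,open("cap0.pkl","wb"))
def crop(n,x0,y0,w,h,k,f): cv2.imwrite(f,cv2.resize(d[n]["img"][y0:y0+h,x0:x0+w,::-1],None,fx=k,fy=k,interpolation=cv2.INTER_CUBIC))
crop("top",140,130,280,210,2.8,"pics/t1.png")
crop("side",170,120,280,210,2.8,"pics/s1.png")
E
```

```text
(no output)
```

View pics/t1.png

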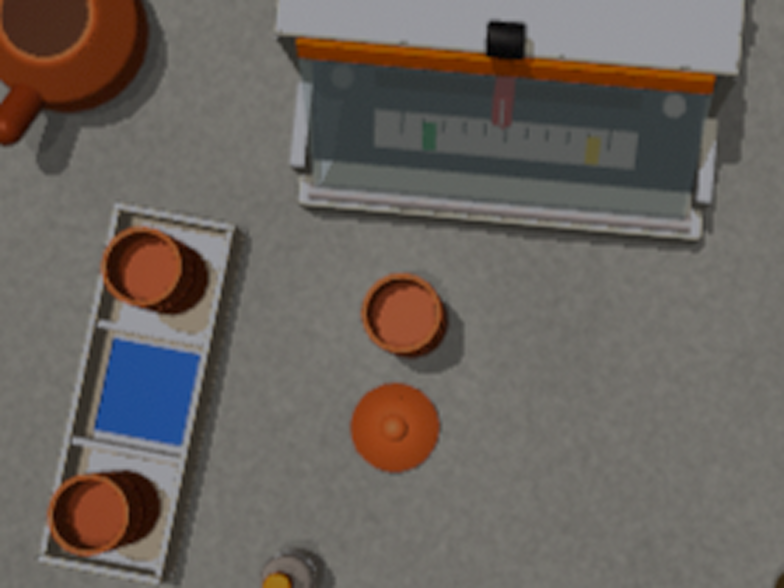

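View pics/s1.png

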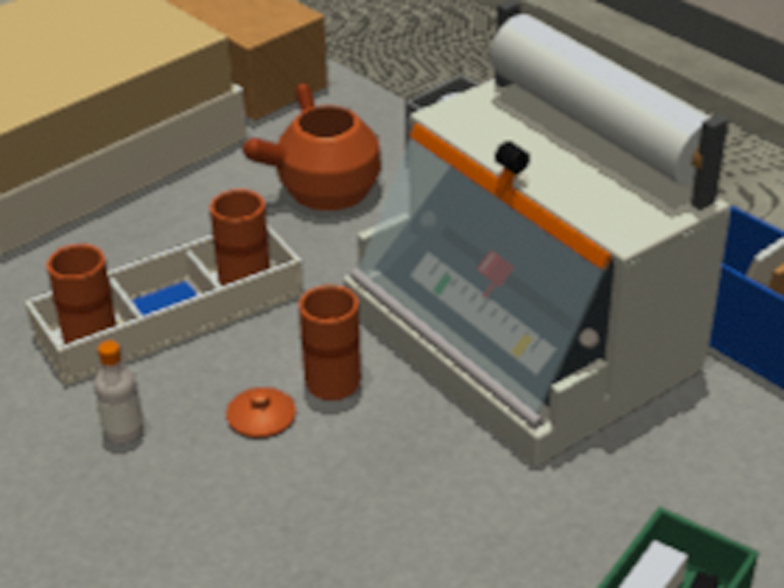

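```bash
python3 - <<'E'
import pickle
from h import *
d=pickle.load(open("cap0.pkl","rb"));T,S=d["top"],d["side"]
np.set_printoptions(precision=4,suppress=True)
def blobs(c,lo,hi,box,amin=15):
    x0,y0,x1,y1=box;h=cv2.cvtColor(c["img"][y0:y1,x0:x1],cv2.COLOR_RGB2HSV)
    m=cv2.inRange(h,np.array(lo),np.array(hi));n,l,s,ce=cv2.connectedComponentsWithStats(m)
    out=[]
    for i in range(1,n):
        if s[i,4]>=amin:
            cn=max(cv2.findContours((l==i).astype(np.uint8),cv2.RETR_EXTERNAL,cv2.CHAIN_APPROX_NONE)[0],key=len)
            r=cv2.minAreaRect(cn);out.append((ce[i]+[x0,y0],s[i,4],np.array(r[0])+[x0,y0],r[1],cv2.boxPoints(r)+[x0,y0]))
    return out
for nm,lo,hi in(("blue",(100,120,60),(130,255,255)),):
    for b in blobs(T,lo,hi,(150,200,240,340)):
        print(nm,b[0],b[1],b[3]);P=[onz(T,*q,.007) for q in b[4]];print(np.array(P),onz(T,*b[0],.007))
print("green");[print(b[0],b[1],b[3]) for b in blobs(T,(50,60,40),(90,255,255),(260,160,380,200),5)]
print("yellow");[print(b[0],b[1],b[3]) for b in blobs(T,(18,70,80),(32,255,255),(260,160,400,200),5)]
print("greenS");[print(b[0],b[1],b[3]) for b in blobs(S,(50,60,40),(90,255,255),(310,200,340,230),5)]
print("red cup T");[print(b[0],b[1],b[2],b[3]) for b in blobs(T,(0,120,40),(16,255,255),(255,220,310,262))]
print("lid T");[print(b[0],b[1],b[2],b[3],onz(T,*b[0],.012)) for b in blobs(T,(0,120,40),(16,255,255),(255,263,310,305))]
c=np.array
print("cup rim",onz(T,140+403/2.8,130+314/2.8,.1),tri(T,(140+403/2.8,130+314/2.8),S,(170+330/2.8,120+303/2.8)))
print("knob",tri(T,(140+505.5/2.8,130+39/2.8),S,(170+512/2.8,120+157/2.8)))
# orange edge ends top/side
L=tri(T,(140+297/2.8,130+50/2.8),S,(170+414/2.8,120+130/2.8));R=tri(T,(140+715/2.8,130+84/2.8),S,(170+608/2.8,120+262/2.8))
print("orange",L,R)
# base front corners
for q in((300,203),(699,240)): print("base T",onz(T,140+q[0]/2.8,130+q[1]/2.8,.04))
m=blobs(T,(5,180,120),(15,255,255),(240,140,410,170))
for b in m: print("or",b[0],b[1],b[4],[onz(T,*q,.21) for q in b[4]])
E
```

```text
blue [192.0898 269.6215] 1025 (31.378583908081055, 32.947513580322266)
[[0.4766 0.3454 0.007 ]
 [0.5441 0.3332 0.007 ]
 [0.5309 0.2685 0.007 ]
 [0.4635 0.2811 0.007 ]] [0.5037 0.307  0.007 ]
green
[292.7674 178.2093] 43 (9.0, 4.0)
yellow
[351.1818 183.5682] 44 (9.0, 4.0)
greenS
[327.4118 221.    ] 17 (2.1213202476501465, 6.363961219787598)
red cup T
[283.9397 242.2984] 697 [284.  242.5] (30.405588150024414, 27.577163696289062)
lid T
[280.59   282.2567] 783 [280.75 282.25] (31.11269760131836, 30.405588150024414) [0.4765 0.1213 0.012 ]
cup rim [0.5542 0.1076 0.1   ] (array([0.5549, 0.1063, 0.1054]), np.float64(0.0027980569077537243))
knob (array([0.7168, 0.0343, 0.2262]), np.float64(0.0006310102687085937))
orange (array([0.7192, 0.1678, 0.1928]), np.float64(0.0031519943204990257)) (array([ 0.6958, -0.1002,  0.1927]), np.float64(0.0020234483289148343))
base T [0.6404 0.1882 0.04  ]
base T [ 0.6119 -0.1049  0.04  ]
or [250.7895 144.6316] 19 [[247. 144.]
 [256. 144.]
 [256. 146.]
 [247. 146.]] [array([0.7208, 0.1647, 0.21  ]), array([0.7207, 0.1488, 0.21  ]), array([0.7171, 0.1488, 0.21  
[... 1173 characters left out ...]
rray([ 0.7005, -0.0138,  0.21  ])]
or [362.4 154.8] 15 [[359. 154.]
 [365. 154.]
 [365. 156.]
 [359. 156.]] [array([ 0.7022, -0.0332,  0.21  ]), array([ 0.7022, -0.0438,  0.21  ]), array([ 0.6986, -0.0438,  0.21  ]), array([ 0.6986, -0.0332,  0.21  ])]
or [373.2273 155.9091] 22 [[370. 157.]
 [370. 154.]
 [377. 154.]
 [377. 157.]] [array([ 0.6968, -0.0526,  0.21  ]), array([ 0.7022, -0.0527,  0.21  ]), array([ 0.7021, -0.0651,  0.21  ]), array([ 0.6968, -0.065 ,  0.21  ])]
or [385.8182 156.8636] 22 [[381. 156.]
 [392. 156.]
 [392. 158.]
 [381. 158.]] [array([ 0.6985, -0.0721,  0.21  ]), array([ 0.6985, -0.0916,  0.21  ]), array([ 0.6949, -0.0915,  0.21  ]), array([ 0.6949, -0.0721,  0.21  ])]
```

```bash
cat >> h.py <<'E'
np.set_printoptions(precision=4,suppress=True)
from scipy.spatial.transform import Rotation as Ro
SX=np.array([.9957,-.093,0]);SX/=np.linalg.norm(SX);SY=np.array([-SX[1],SX[0],0]);SZ=np.array([0,0,1.])
def toolrot(jaw,fing):
    y=np.array(fing,float);y/=np.linalg.norm(y);x=np.array(jaw,float);x-=y*(x@y);x/=np.linalg.norm(x);return np.array([x,y,np.cross(x,y)]).T
def row(p0,R0,p,R=None):
    s=R0.T@(np.asarray(p)-p0)/.2
    r=np.zeros(3) if R is None else Ro.from_matrix(R0.T@R).as_rotvec()/np.pi
    return np.round(np.r_[s,r],4)
E
python3 - <<'E'
import pickle
from h import *
from workcell import robot
d=pickle.load(open("cap0.pkl","rb"));T,S=d["top"],d["side"]
t=lambda a:(140+a[0]/2.8,130+a[1]/2.8)
C=np.array([onz(T,*t(q),.045) for q in((117,205),(236,228),(160,580),(40,558))]);print(C,C.mean(0))
u=C[0]+C[1]-C[2]-C[3];a=np.degrees(np.arctan2(u[1],u[0]));print("long angle",a,np.linalg.norm(u)/2)
s=lambda a:(170+a[0]/2.8,120+a[1]/2.8)
print("S corners",[onz(S,*s(q),.045) for q in((28,303),(302,262),(68,362))])
print("blue S ctr",onz(S,*s((165,300)),.007))
a=np.radians(a);B=np.array([-np.sin(a),np.cos(a),0])
R=toolrot(B,[0,0,-1]);st=robot.get_state()
print(B,row(st["position"],st["eef_rot"],[.5545,.107,.15],R))
print("grip",tri(T,t((503,100)),S,s((493,267))),"green",tri(T,(292.77,178.2),S,(327.4,221)))
E
```

```text
[[0.6387 0.3211 0.045 ]
 [0.6214 0.2341 0.045 ]
 [0.3676 0.2855 0.045 ]
 [0.3837 0.3716 0.045 ]] [0.5029 0.3031 0.045 ]
long angle -11.322924939343126 0.2594606511179855
S corners [array([0.3854, 0.3709, 0.045 ]), array([0.6258, 0.2347, 0.045 ]), array([0.3653, 0.2674, 0.045 ])]
blue S ctr [0.5119 0.3226 0.007 ]
[0.1963 0.9805 0.    ] [-1.6135  0.4048 -2.4612 -0.0001 -0.0395 -0.0004]
grip (array([0.7024, 0.0382, 0.1073]), np.float64(0.0008881282296815463)) green (array([0.6859, 0.0928, 0.0661]), np.float64(0.00012654643397062122))
```

Emit:
servo_tool(plan=[[-0.54, 0, -0.82, 0, 0, 0], [-0.54, 0, -0.82, 0, 0, 0], [-0.54, 0, -0.82, 0, 0, 0], [-0.54, 0, -0.82, 0, 0, 0], [-0.54, 0, -0.82, 0, 0, 0], [-0.54, 0, -0.82, 0, 0, 0]], gripper=1)

```text
time_s: 0.7
position: [0.3143, 0.411, 0.2312]
eef_rot: [[0.32, 0.001, -0.947], [0.947, -0.002, 0.32], [-0.001, -1.0, -0.002]]
contact_force: [-0.0, -0.7, -0.3]
gripper_width: 0.0855
```

Emit:
servo_tool(plan=[[-0.54, 0, -0.82, 0, 0, 0], [-0.54, 0, -0.82, 0, 0, 0], [-0.54, 0, -0.82, 0, 0, 0], [-0.54, 0, -0.82, 0, 0, 0], [-0.54, 0, -0.82, 0, 0, 0], [-0.54, 0, -0.82, 0, 0, 0]])

```text
time_s: 1.2
position: [0.4354, 0.2566, 0.2312]
eef_rot: [[0.321, 0.001, -0.947], [0.947, -0.002, 0.321], [-0.001, -1.0, -0.002]]
contact_force: [0.1, 0.3, 0.9]
gripper_width: 0.0854
```

Emit:
servo_tool(plan=[[-0.54, 0, -0.82, 0, -0.04, 0], [-0.54, 0, -0.82, 0, -0.04, 0], [-0.54, 0, -0.82, 0, -0.04, 0], [-0.54, 0, -0.82, 0, -0.04, 0], [-0.54, 0, -0.82, 0, -0.04, 0], [-0.54, 0, -0.82, 0, -0.04, 0], [-0.54, 0, -0.82, 0, -0.04, 0], [-0.54, 0, -0.82, 0, -0.04, 0]])

```text
time_s: 1.87
position: [0.5536, 0.107, 0.2309]
eef_rot: [[0.195, -0.001, -0.981], [0.981, 0.001, 0.195], [0.0, -1.0, 0.001]]
contact_force: [0.0, 0.4, 0.5]
gripper_width: 0.0852
```

```bash
cat > go.py <<'E'
import sys
from h import *
from workcell import robot
def st(): 
    s=robot.get_state();print("t",round(s["time_s"],2),"p",s["position"],"F",s["contact_force"],"w",round(s["gripper_width"],4));return s
BY=np.array([.1963,.9805,0])
E
python3 - <<'E'
from go import *
s=st();R=toolrot(BY,[0,0,-1]);print(s["eef_rot"],s["joint_positions"])
for z in(.12,.05):print(row(s["position"],s["eef_rot"],[.5545,.107,z],R))
c=robot.capture("top");cv2.imwrite("pics/t2.png",c["img"][:,:,::-1])
E
```

```text
t 1.87 p [0.5536 0.107  0.2309] F [0.0296 0.4176 0.5005] w 0.0852
[[ 0.1951 -0.001  -0.9808]
 [ 0.9808  0.0006  0.1951]
 [ 0.0004 -1.      0.0011]] [ 0.0995  0.0341  1.5905  0.0007  1.518  -1.275 ]
[ 0.0007  0.5546 -0.0049 -0.0004  0.0004  0.0001]
[ 0.0006  0.9046 -0.0053 -0.0004  0.0004  0.0001]
```

View pics/t2.png

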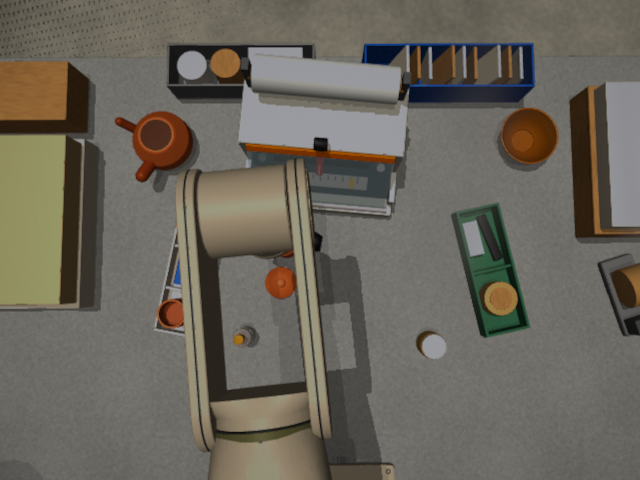

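Emit:
servo_tool(plan=[[0, 0.2, 0, 0, 0, 0], [0, 0.4, 0, 0, 0, 0], [0, 0.55, 0, 0, 0, 0], [0, 0.7, 0, 0, 0, 0], [0, 0.82, 0, 0, 0, 0], [0, 0.9, 0, 0, 0, 0], [0, 0.9, 0, 0, 0, 0], [0, 0.9, 0, 0, 0, 0]], gripper=1)

```text
time_s: 2.58
position: [0.5526, 0.1075, 0.0508]
eef_rot: [[0.193, -0.002, -0.981], [0.981, -0.0, 0.193], [-0.0, -1.0, 0.002]]
contact_force: [-0.1, 0.6, 0.9]
gripper_width: 0.0856
```

Emit:
servo_tool(plan=[[0, 0, 0, 0, 0, 0], [0, 0, 0, 0, 0, 0], [0, 0, 0, 0, 0, 0], [0, 0, 0, 0, 0, 0], [0, 0, 0, 0, 0, 0], [0, 0, 0, 0, 0, 0], [0, 0, 0, 0, 0, 0], [0, 0, 0, 0, 0, 0], [0, 0, 0, 0, 0, 0], [0, 0, 0, 0, 0, 0]], gripper=-0.2, squeeze=30)

```text
time_s: 3.42
position: [0.5558, 0.1068, 0.0536]
eef_rot: [[0.195, 0.004, -0.981], [0.981, 0.001, 0.195], [0.002, -1.0, -0.004]]
contact_force: [0.3, 1.5, 7.4]
gripper_width: 0.0558
```

```bash
python3 - <<'E'
from go import *
s=st()
c=robot.capture("side");cv2.imwrite("pics/s2.png",cv2.resize(c["img"][120:330,170:450,::-1],None,fx=2.8,fy=2.8))
E
```

```text
t 3.42 p [0.5558 0.1068 0.0536] F [0.2724 1.4803 7.352 ] w 0.0558
```

View pics/s2.png

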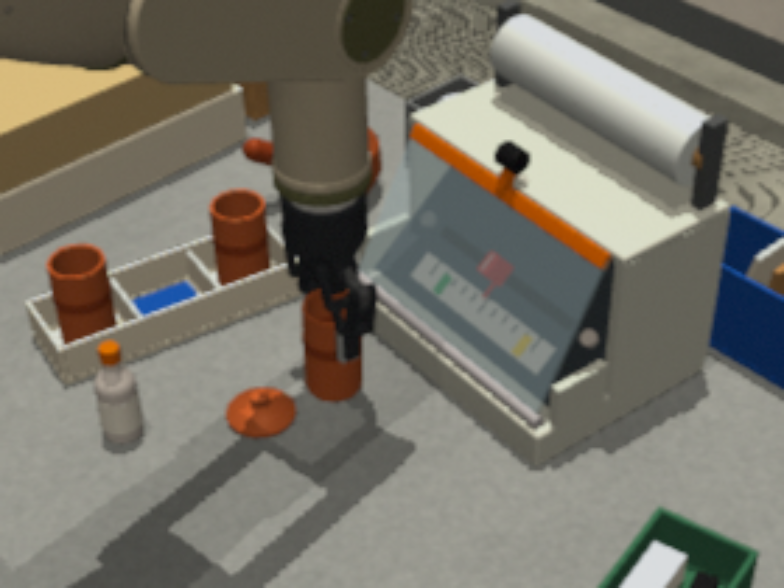

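Emit:
servo_tool(plan=[[0, -0.1, 0, 0, 0, 0], [0, -0.25, 0, 0, 0, 0], [0, -0.4, 0, 0, 0, 0], [0, -0.5, 0, 0, 0, 0], [0, -0.5, 0, 0, 0, 0], [0, -0.5, 0, 0, 0, 0]])

```text
time_s: 3.97
position: [0.5553, 0.1062, 0.1533]
eef_rot: [[0.195, 0.004, -0.981], [0.981, 0.0, 0.195], [0.001, -1.0, -0.004]]
contact_force: [-0.3, 0.2, -1.8]
gripper_width: 0.0559
```

```bash
python3 - <<'E'
from go import *
s=st();R=toolrot(BY,[0,0,-1])
print(row(s["position"],s["eef_rot"],[.5035,.304,s["position"][2]],R))
c=robot.capture("side");cv2.imwrite("pics/s3.png",cv2.resize(c["img"][120:330,170:450,::-1],None,fx=2.8,fy=2.8))
E
```

```text
t 3.97 p [0.5553 0.1062 0.1533] F [-0.274   0.1922 -1.8448] w 0.0559
[ 0.9193 -0.0008  0.4469  0.0012  0.0004  0.0003]
```

View pics/s3.png

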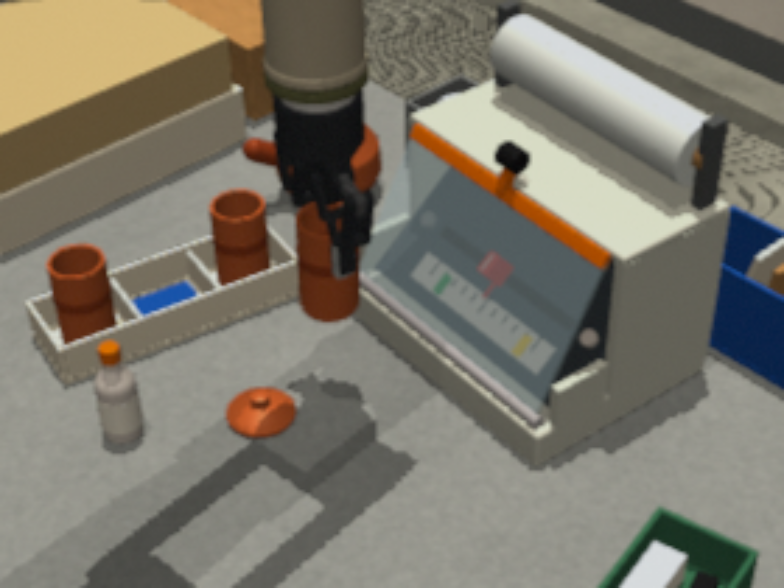

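Emit:
servo_tool(plan=[[0.12, 0, 0.06, 0, 0, 0], [0.28, 0, 0.14, 0, 0, 0], [0.44, 0, 0.22, 0, 0, 0], [0.6, 0, 0.3, 0, 0, 0], [0.76, 0, 0.37, 0, 0, 0], [0.88, 0, 0.43, 0, 0, 0], [0.92, 0, 0.447, 0, 0, 0], [0.92, 0, 0.447, 0, 0, 0], [0.92, 0, 0.447, 0, 0, 0]])

```text
time_s: 4.77
position: [0.5013, 0.3035, 0.1495]
eef_rot: [[0.194, -0.002, -0.981], [0.981, -0.002, 0.194], [-0.002, -1.0, 0.002]]
contact_force: [0.1, -0.5, -0.5]
gripper_width: 0.0562
```

```bash
python3 - <<'E'
from go import *
s=st();R=toolrot(BY,[0,0,-1])
print(row(s["position"],s["eef_rot"],[.5035,.304,.0590],R))
for n in("side","top"):
  c=robot.capture(n);y,x=(120,170) if n=="side" else (180,100)
  cv2.imwrite(f"pics/{n}4.png",cv2.resize(c["img"][y:y+190,x:x+240,::-1],None,fx=3,fy=3))
E
```

```text
t 4.77 p [0.5013 0.3035 0.1495] F [ 0.0752 -0.5136 -0.5348] w 0.0562
[ 0.0057  0.4527 -0.011  -0.0006  0.0008 -0.0007]
```

View pics/side4.png

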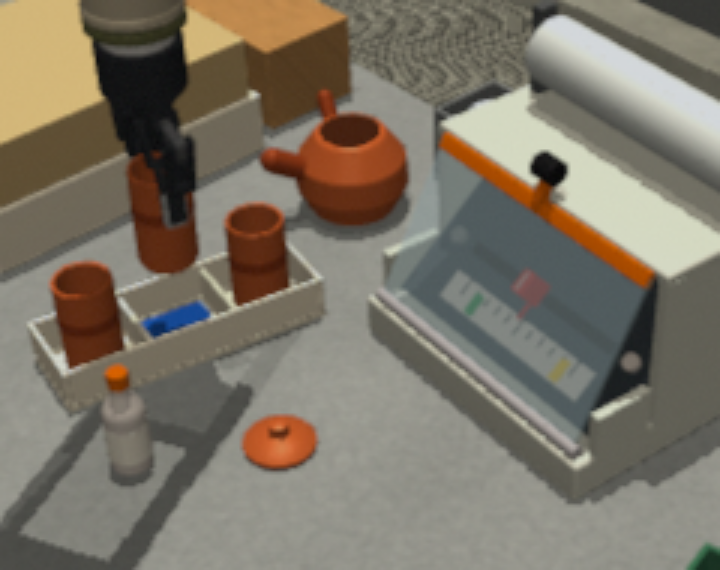

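View pics/top4.png

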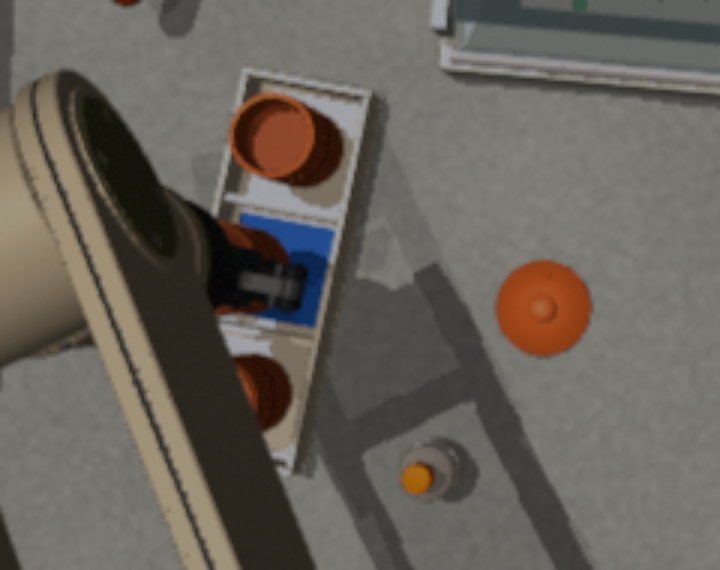

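Emit:
servo_tool(plan=[[0.005, 0.1, -0.008, 0, 0, 0], [0.005, 0.22, -0.008, 0, 0, 0], [0.005, 0.32, -0.008, 0, 0, 0], [0.005, 0.38, -0.008, 0, 0, 0], [0.005, 0.42, -0.008, 0, 0, 0], [0.005, 0.44, -0.008, 0, 0, 0], [0.005, 0.45, -0.008, 0, 0, 0], [0.005, 0.45, -0.008, 0, 0, 0]])

```text
time_s: 5.53
position: [0.5045, 0.3048, 0.0619]
eef_rot: [[0.195, 0.001, -0.981], [0.981, 0.0, 0.195], [0.001, -1.0, -0.001]]
contact_force: [0.2, -0.0, -0.8]
gripper_width: 0.0563
```

```bash
python3 - <<'E'
from go import *
s=st();R=toolrot(BY,[0,0,-1])
print(row(s["position"],s["eef_rot"],[.5035,.304,.0590],R))
for n in("side","top"):
  c=robot.capture(n);y,x=(120,170) if n=="side" else (180,100)
  cv2.imwrite(f"pics/{n}5.png",cv2.resize(c["img"][y:y+190,x:x+240,::-1],None,fx=3,fy=3))
E
```

```text
t 5.53 p [0.5045 0.3048 0.0619] F [ 0.2402 -0.0364 -0.7811] w 0.0563
[-0.0047  0.0145  0.0044  0.0002  0.0003  0.0002]
```

View pics/side5.png

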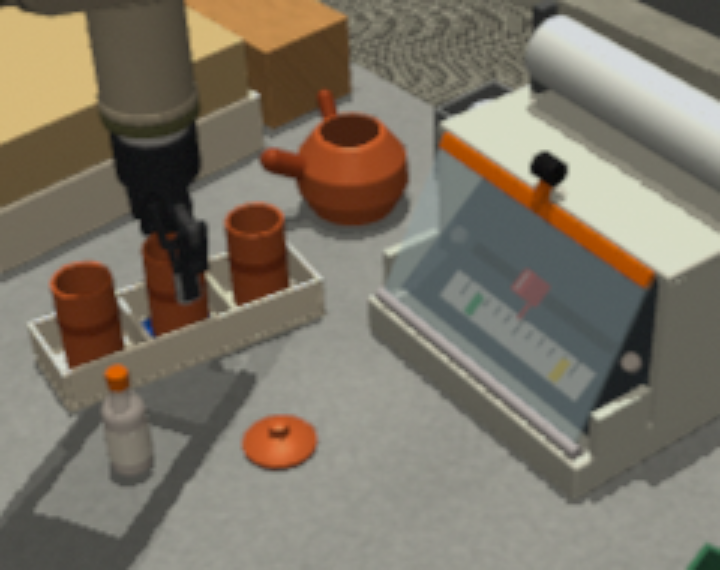

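Emit:
servo_tool(plan=[[0, 0.007, 0, 0, 0, 0], [0, 0.014, 0, 0, 0, 0], [0, 0.018, 0, 0, 0, 0], [0, 0.018, 0, 0, 0, 0]])

```text
time_s: 5.97
position: [0.5047, 0.3052, 0.0587]
eef_rot: [[0.195, 0.002, -0.981], [0.981, 0.001, 0.195], [0.001, -1.0, -0.001]]
contact_force: [-0.6, -0.2, 3.3]
gripper_width: 0.0559
```

```bash
python3 - <<'E'
from go import *
s=st()
E
```

```text
t 5.97 p [0.5047 0.3052 0.0587] F [-0.5867 -0.2125  3.3   ] w 0.0559
```

Emit:
servo_tool(plan=[[0, 0, 0, 0, 0, 0], [0, 0, 0, 0, 0, 0], [0, 0, 0, 0, 0, 0], [0, 0, 0, 0, 0, 0], [0, 0, 0, 0, 0, 0], [0, 0, 0, 0, 0, 0]], gripper=0.9)

```text
time_s: 6.47
position: [0.5039, 0.3047, 0.0576]
eef_rot: [[0.195, -0.0, -0.981], [0.981, -0.0, 0.195], [-0.0, -1.0, 0.0]]
contact_force: [-0.4, -0.1, 0.3]
gripper_width: 0.0809
```

Emit:
servo_tool(plan=[[0, -0.1, 0, 0, 0, 0], [0, -0.25, 0, 0, 0, 0], [0, -0.4, 0, 0, 0, 0], [0, -0.6, 0, 0, 0, 0], [0, -0.8, 0, 0, 0, 0], [0, -1, 0, 0, 0, 0], [0, -1, 0, 0, 0, 0], [0, -1, 0, 0, 0, 0]])

```text
time_s: 7.13
position: [0.5058, 0.3057, 0.2619]
eef_rot: [[0.195, 0.007, -0.981], [0.981, 0.003, 0.195], [0.005, -1.0, -0.006]]
contact_force: [0.8, 0.2, -0.6]
gripper_width: 0.0808
```

```bash
python3 - <<'E'
from go import *
s=st();R=toolrot(SY,[0,0,-1]);K=np.array([.7165,.0342,.2240])
print(row(s["position"],s["eef_rot"],np.r_[K[:2],.30],R), s["joint_positions"])
for n in("side","top"):
  c=robot.capture(n);y,x=(120,170) if n=="side" else (180,100)
  cv2.imwrite(f"pics/{n}6.png",cv2.resize(c["img"][y:y+190,x:x+240,::-1],None,fx=3,fy=3))
E
```

```text
t 7.13 p [0.5058 0.3057 0.2619] F [ 0.8276  0.1886 -0.6324] w 0.0808
[-1.1253 -0.1877 -1.2991  0.0019 -0.0328  0.0013] [ 0.4569  0.0878  1.4784  0.      1.568  -0.9177]
```

View pics/side6.png

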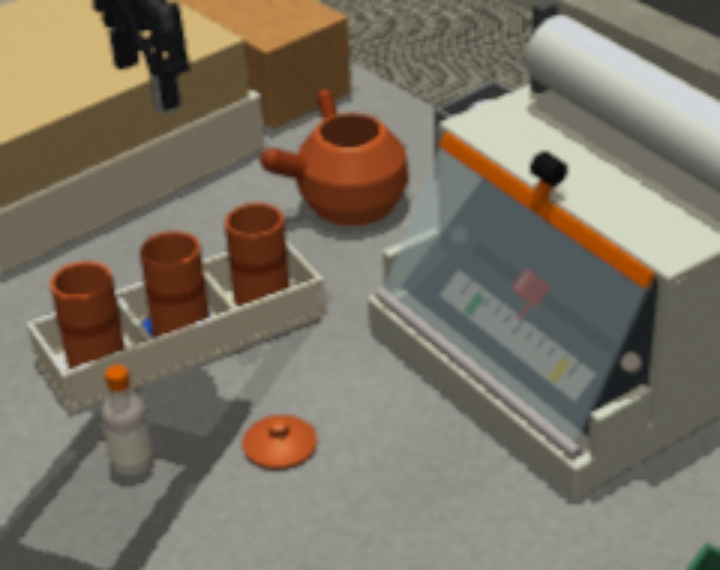

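Emit:
servo_tool(plan=[[-0.56, -0.1, -0.65, 0, 0, 0], [-0.56, -0.1, -0.65, 0, 0, 0], [-0.56, -0.1, -0.65, 0, 0, 0], [-0.56, -0.1, -0.65, 0, 0, 0], [-0.56, -0.1, -0.65, 0, 0, 0], [-0.56, -0.1, -0.65, 0, 0, 0]], gripper=0.2)

```text
time_s: 7.73
position: [0.6102, 0.1667, 0.2751]
eef_rot: [[0.199, -0.003, -0.98], [0.98, -0.001, 0.199], [-0.002, -1.0, 0.003]]
contact_force: [-0.6, 0.6, 0.3]
gripper_width: 0.0511
```

Emit:
servo_tool(plan=[[-0.56, -0.1, -0.65, 0, -0.033, 0], [-0.56, -0.1, -0.65, 0, -0.033, 0], [-0.56, -0.1, -0.65, 0, -0.033, 0], [-0.56, -0.1, -0.65, 0, -0.033, 0], [-0.56, -0.1, -0.65, 0, -0.033, 0], [-0.56, -0.1, -0.65, 0, -0.033, 0], [-0.56, -0.1, -0.65, 0, -0.033, 0], [-0.56, -0.1, -0.65, 0, -0.033, 0]])

```text
time_s: 8.4
position: [0.7142, 0.0367, 0.2966]
eef_rot: [[0.09, -0.002, -0.996], [0.996, 0.001, 0.09], [0.001, -1.0, 0.002]]
contact_force: [0.1, -0.2, 1.1]
gripper_width: 0.0514
```

```bash
python3 - <<'E'
from go import *
s=st();R=toolrot(SY,[0,0,-1]);K=np.array([.7167,.0343,.2240])
print(row(s["position"],s["eef_rot"],K-[0,0,.014],R), s["joint_positions"])
for n in("side",):
  c=robot.capture(n);y,x=(80,220) if n=="side" else (180,100)
  cv2.imwrite(f"pics/{n}7.png",cv2.resize(c["img"][y:y+190,x:x+240,::-1],None,fx=3,fy=3))
E
```

```text
t 8.4 p [0.7142 0.0367 0.2966] F [ 0.1348 -0.2017  1.1163] w 0.0514
[-0.0109  0.4332 -0.0142 -0.0006  0.0008  0.0002] [-0.0207  0.4403  1.0026  0.0007  1.7006 -1.5009]
```

View pics/side7.png

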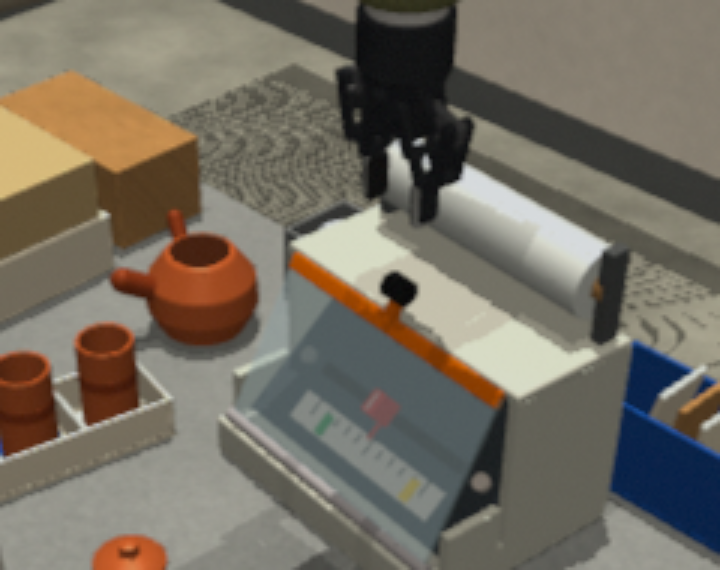

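Emit:
servo_tool(plan=[[-0.01, 0.1, -0.014, 0, 0, 0], [-0.01, 0.2, -0.014, 0, 0, 0], [-0.01, 0.3, -0.014, 0, 0, 0], [-0.01, 0.37, -0.014, 0, 0, 0], [-0.01, 0.41, -0.014, 0, 0, 0], [-0.01, 0.43, -0.014, 0, 0, 0], [-0.01, 0.43, -0.014, 0, 0, 0], [-0.01, 0.43, -0.014, 0, 0, 0]])

```text
time_s: 9.12
position: [0.7182, 0.0325, 0.2129]
eef_rot: [[0.092, 0.001, -0.996], [0.996, 0.0, 0.092], [0.0, -1.0, -0.001]]
contact_force: [0.4, -0.0, 0.8]
gripper_width: 0.0512
```

```bash
python3 - <<'E'
from go import *
s=st();R=toolrot(SY,[0,0,-1]);K=np.array([.7167,.0343,.2240])
print(row(s["position"],s["eef_rot"],K-[0,0,.014],R))
for n in("side","top"):
  c=robot.capture(n);y,x=(100,280) if n=="side" else (100,260)
  cv2.imwrite(f"pics/{n}8.png",cv2.resize(c["img"][y:y+120,x:x+160,::-1],None,fx=4,fy=4))
E
```

```text
t 9.12 p [0.7182 0.0325 0.2129] F [ 0.3574 -0.0103  0.7691] w 0.0512
[0.0083 0.0143 0.0085 0.0004 0.0003 0.    ]
```

View pics/side8.png

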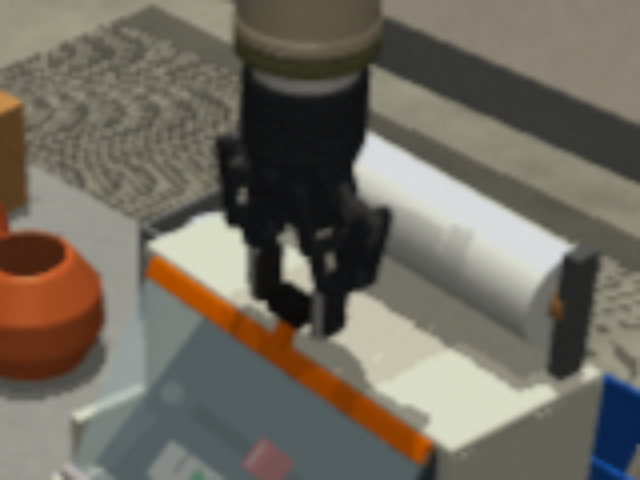

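Emit:
servo_tool(plan=[[0.008, 0.012, 0.008, 0, 0, 0], [0.008, 0.012, 0.008, 0, 0, 0], [0.008, 0.012, 0.008, 0, 0, 0], [0.008, 0.012, 0.008, 0, 0, 0], [0.008, 0.012, 0.008, 0, 0, 0], [0.008, 0.012, 0.008, 0, 0, 0], [0.008, 0.012, 0.008, 0, 0, 0], [0.008, 0.012, 0.008, 0, 0, 0]], gripper=-0.7, squeeze=25)

```text
time_s: 9.88
position: [0.7168, 0.0362, 0.2102]
eef_rot: [[0.091, 0.001, -0.996], [0.996, 0.003, 0.091], [0.003, -1.0, -0.001]]
contact_force: [0.8, 6.9, 1.3]
gripper_width: 0.0234
```

```bash
python3 - <<'E'
from go import *
s=st();print(s["eef_rot"])
# arc about hinge, from current commanded pose ~ measured; angle a opening
O=np.array([.7167,.0343,0])-.061*SX; H=O-.02*SX+.045*SZ
rel=np.array([.081,.178])
for i in range(0,19):
    a=1.72*i/18
    c,sn=np.cos(a),np.sin(a); x=rel[0]*c-rel[1]*sn; z=rel[0]*sn+rel[1]*c
    D=(x-rel[0])*SX+(z-rel[1])*SZ
    print(i,round(a,3),row(0*D,s["eef_rot"],D)[:3])
E
```

```text
t 9.88 p [0.7168 0.0362 0.2102] F [0.7506 6.9492 1.2544] w 0.0234
[[ 0.0907  0.0015 -0.9959]
 [ 0.9959  0.0027  0.0907]
 [ 0.0028 -1.     -0.0012]]
0 0.0 [0. 0. 0.]
1 0.096 [ 0.0003 -0.0347  0.0867]
2 0.191 [ 0.0006 -0.0609  0.1764]
3 0.287 [ 0.0008 -0.0785  0.2681]
4 0.382 [ 0.0011 -0.0873  0.3611]
5 0.478 [ 0.0013 -0.0871  0.4545]
6 0.573 [ 0.0015 -0.078   0.5474]
7 0.669 [ 0.0016 -0.0601  0.6391]
8 0.764 [ 0.0018 -0.0336  0.7286]
9 0.86 [0.0019 0.0014 0.8152]
10 0.956 [0.0019 0.0445 0.8981]
11 1.051 [0.002  0.0953 0.9765]
12 1.147 [0.002  0.1534 1.0497]
13 1.242 [0.002  0.2181 1.117 ]
14 1.338 [0.0019 0.289  1.1778]
15 1.433 [0.0018 0.3654 1.2315]
16 1.529 [0.0017 0.4465 1.2778]
17 1.624 [0.0015 0.5317 1.3161]
18 1.72 [0.0013 0.6202 1.3461]
```

Emit:
servo_tool(plan=[[0.01, -0.018, 0.043, 0, 0, 0], [0.01, -0.035, 0.087, 0, 0, 0], [0.01, -0.061, 0.176, 0, 0, 0], [0.01, -0.0785, 0.268, 0, 0, 0], [0.01, -0.087, 0.361, 0, 0, 0], [0.01, -0.087, 0.4545, 0, 0, 0], [0.01, -0.078, 0.547, 0, 0, 0], [0.01, -0.06, 0.639, 0, 0, 0], [0.01, -0.034, 0.729, 0, 0, 0], [0.01, 0.0014, 0.815, 0, 0, 0], [0.01, 0.0014, 0.815, 0, 0, 0], [0.01, 0.0014, 0.815, 0, 0, 0]])

```text
time_s: 10.88
position: [0.5534, 0.0516, 0.2097]
eef_rot: [[0.092, -0.0, -0.996], [0.996, 0.001, 0.092], [0.001, -1.0, 0.0]]
contact_force: [-4.5, 2.6, 5.3]
gripper_width: 0.0235
```

```bash
python3 - <<'E'
from go import *
s=st();print(s["eef_rot"])
for n in("side","top"):
  c=robot.capture(n);y,x=(100,200) if n=="side" else (100,200)
  cv2.imwrite(f"pics/{n}9.png",cv2.resize(c["img"][y:y+200,x:x+250,::-1],None,fx=3,fy=3))
E
```

```text
t 10.88 p [0.5534 0.0516 0.2097] F [-4.4713  2.5617  5.2841] w 0.0235
[[ 0.0918 -0.0001 -0.9958]
 [ 0.9958  0.0008  0.0918]
 [ 0.0008 -1.      0.0001]]
```

View pics/side9.png

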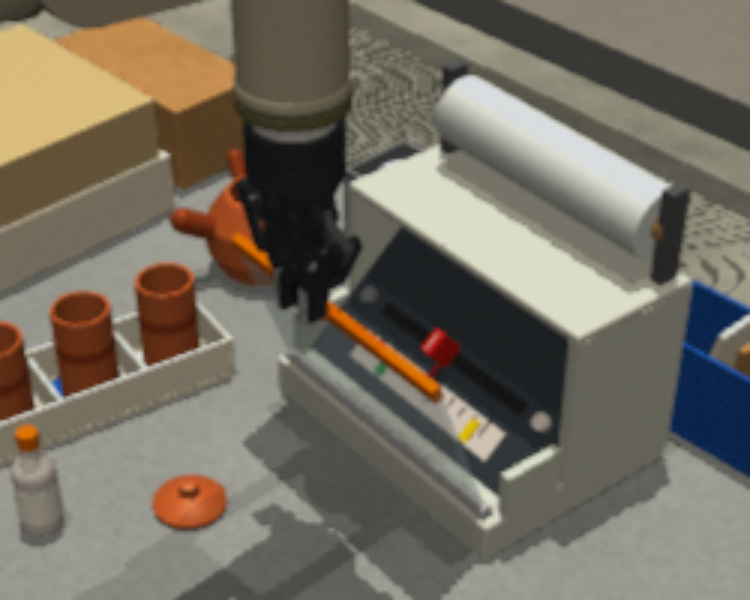

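Emit:
servo_tool(plan=[[0.005, 0.043, 0.083, 0, 0, 0], [0.005, 0.094, 0.161, 0, 0, 0], [0.005, 0.152, 0.2345, 0, 0, 0], [0.005, 0.217, 0.302, 0, 0, 0], [0.005, 0.2876, 0.3626, 0, 0, 0], [0.005, 0.364, 0.416, 0, 0, 0], [0.005, 0.445, 0.463, 0, 0, 0], [0.005, 0.53, 0.501, 0, 0, 0], [0.005, 0.62, 0.531, 0, 0, 0], [0.005, 0.65, 0.538, 0, 0, 0], [0.005, 0.65, 0.538, 0, 0, 0], [0.005, 0.65, 0.538, 0, 0, 0]])

```text
time_s: 11.98
position: [0.446, 0.0617, 0.0785]
eef_rot: [[0.092, -0.004, -0.996], [0.996, -0.0, 0.092], [-0.001, -1.0, 0.004]]
contact_force: [-9.0, -0.8, 0.2]
gripper_width: 0.0237
```

```bash
python3 - <<'E'
from go import *
s=st();print(s["eef_rot"])
O=np.array([.7167,.0362,0])-.061*SX; H=O-.02*SX+.045*SZ
g=s["position"]+[0,0,.014]-H; print(g@SX,g[2], "angle",np.arctan2(-(g@SX),g[2])+np.arctan2(.081,.178), np.hypot(g@SX,g[2]))
for n in("side","top"):
  c=robot.capture(n);y,x=(100,200) if n=="side" else (100,200)
  cv2.imwrite(f"pics/{n}10.png",cv2.resize(c["img"][y:y+200,x:x+250,::-1],None,fx=3,fy=3))
E
```

```text
t 11.98 p [0.446  0.0617 0.0785] F [-8.9751 -0.7723  0.2303] w 0.0237
[[ 0.0924 -0.004  -0.9957]
 [ 0.9957 -0.0003  0.0924]
 [-0.0007 -1.      0.004 ]]
-0.1909232214404497 0.04747394909530382 angle 1.7541349483644277 0.19673701311116445
```

View pics/side10.png

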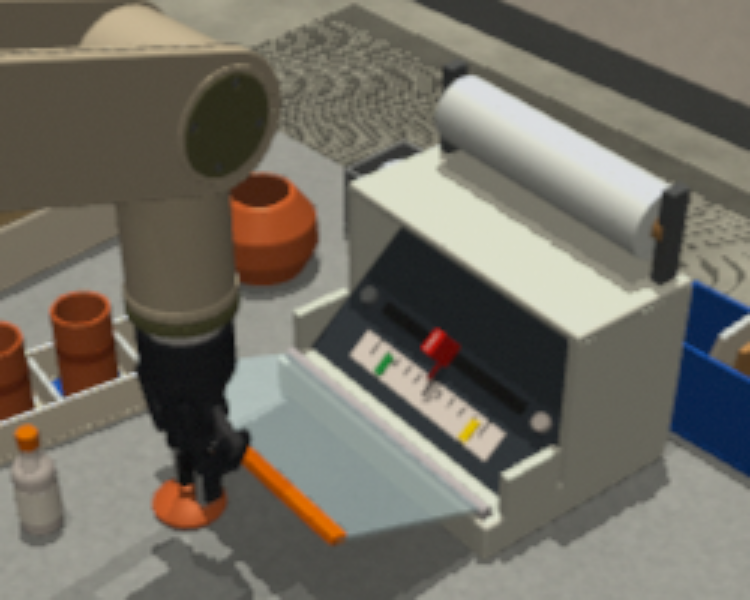

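Emit:
servo_tool(plan=[[0, 0.02, 0.015, 0, 0, 0], [0, 0.03, 0.015, 0, 0, 0], [0, 0.03, 0.015, 0, 0, 0], [0, 0.03, 0.015, 0, 0, 0]])

```text
time_s: 12.42
position: [0.4447, 0.0618, 0.0736]
eef_rot: [[0.092, -0.0, -0.996], [0.996, -0.001, 0.092], [-0.001, -1.0, 0.0]]
contact_force: [-4.7, -2.1, 0.3]
gripper_width: 0.0235
```

```bash
python3 - <<'E'
from go import *
s=st()
for n,(y,x,h,w) in {"side":(180,230,110,140),"top":(190,240,90,120)}.items():
  c=robot.capture(n)
  cv2.imwrite(f"pics/{n}11.png",cv2.resize(c["img"][y:y+h,x:x+w,::-1],None,fx=5,fy=5))
E
```

```text
t 12.42 p [0.4447 0.0618 0.0736] F [-4.7494 -2.0948  0.3466] w 0.0235
```

View pics/side11.png

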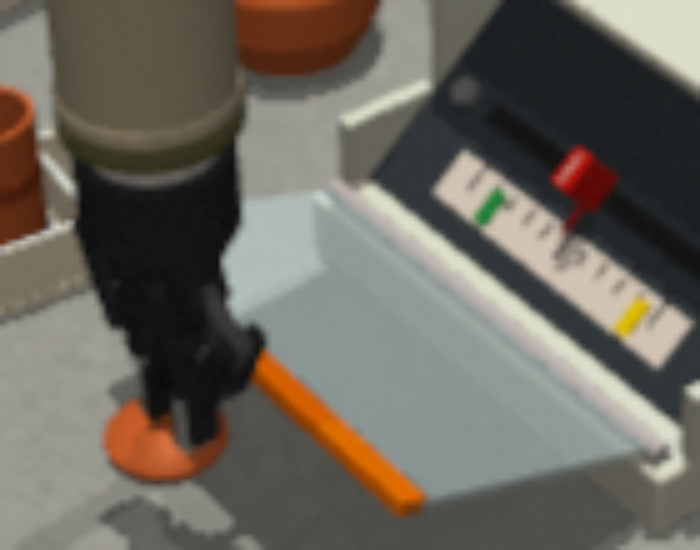

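View pics/top11.png

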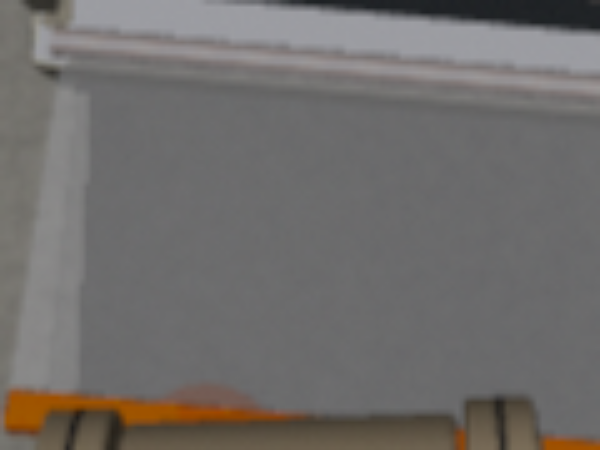

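```bash
python3 - <<'E'
from h import *;import pickle
d=pickle.load(open("cap0.pkl","rb"));S=d["side"]
O=np.array([.7167,.0362,0])-.061*SX;O0=O
for y in(-.133,-.135,-.137):
  for (u,v) in((313.6,279),(313.8,281)):
    p=onplane(S,u,v,O+y*SY,SY)-O;print(y,p@SX,p[2],np.arctan2(-(p@SX+.02),p[2]-.045)+.427,np.hypot(p@SX+.02,p[2]-.045))
a=1.72-.427
for zz in(1.6,1.65,1.72,1.76):
  a=zz-.427;print(zz,[proj(S,O+y*SY+(-.02-.169*np.sin(a))*SX+(.045+.169*np.cos(a))*SZ) for y in(-.135,)])
E
```

```text
-0.133 -0.164929622603783 0.10246402639079133 1.6203142202799394 0.15590609300831232
-0.133 -0.16443247085989812 0.0956744811898883 1.6603623196777997 0.153064175046154
-0.135 -0.1664297646200789 0.10491319510574226 1.6094184674231824 0.15821272677781156
-0.135 -0.16593404153918548 0.0981431609939113 1.6485640056907345 0.1553091756477559
-0.137 -0.16792990663637472 0.10736236382069297 1.5988370688957798 0.1605376021334286
-0.137 -0.1674356122184727 0.10061184079793417 1.6371034643759517 0.15757517757302586
1.6 [array([310.3321, 279.0327])]
1.65 [array([309.316, 282.061])]
1.72 [array([308.1365, 286.2158])]
1.76 [array([307.5909, 288.5372])]
```

```bash
python3 - <<'E'
from h import *;import pickle
d=pickle.load(open("cap0.pkl","rb"));S=d["side"];T=d["top"]
O=np.array([.7167,.0362,0])-.061*SX
def P(zz,y,r=.169):
  a=zz-.427;return O+y*SY+(-.02-r*np.sin(a))*SX+(.045+r*np.cos(a))*SZ
for y in(-.135,.135): print([ (proj(S,P(0,y,r)),proj(T,P(0,y,r))) for r in(.169,.155)])
print("seen S",(387.1,213.6),(170+414/2.8,120+130/2.8),"T",(140+297/2.8,130+50/2.8),(140+715/2.8,130+84/2.8))
for zz in(1.6,1.65,1.72): print(zz,proj(T,P(zz,.135)))
for r in(.16,.169):
 for dy in(-.006,0): print(proj(S,P(1.72,-.135-dy,r)))
E
```

```text
[(array([385.2326, 211.5137]), array([394.4798, 160.2924])), (array([383.0526, 216.6689]), array([393.394 , 164.9466]))]
[(array([316.0552, 164.1759]), array([244.    , 146.8878])), (array([314.3976, 168.9112]), array([244.7281, 151.7033]))]
seen S (387.1, 213.6) (317.8571428571429, 166.42857142857144) T (246.07142857142858, 147.85714285714286) (395.3571428571429, 160.0)
1.6 [238.8863 273.6595]
1.65 [239.3717 275.3073]
1.72 [240.0943 277.2325]
[309.5717 283.8888]
[311.1303 285.3321]
[306.5799 284.7632]
[308.1365 286.2158]
```

Emit:
servo_tool(plan=[[0, 0.02, 0.01, 0, 0, 0], [0, 0.03, 0.01, 0, 0, 0], [0, 0.04, 0.01, 0, 0, 0], [0, 0.04, 0.01, 0, 0, 0], [0, 0.04, 0.01, 0, 0, 0]])

```text
time_s: 12.93
position: [0.4459, 0.0618, 0.0717]
eef_rot: [[0.092, 0.006, -0.996], [0.996, -0.001, 0.092], [-0.001, -1.0, -0.006]]
contact_force: [-24.2, -5.2, 51.4]
gripper_width: 0.0235
```

```bash
python3 - <<'E'
from go import *
s=st()
for n,(y,x,h,w) in {"side":(180,230,110,140),"top":(190,240,90,120)}.items():
  c=robot.capture(n)
  cv2.imwrite(f"pics/{n}12.png",cv2.resize(c["img"][y:y+h,x:x+w,::-1],None,fx=5,fy=5))
E
```

```text
t 12.93 p [0.4459 0.0618 0.0717] F [-24.2178  -5.1934  51.3949] w 0.0235
```

View pics/side12.png

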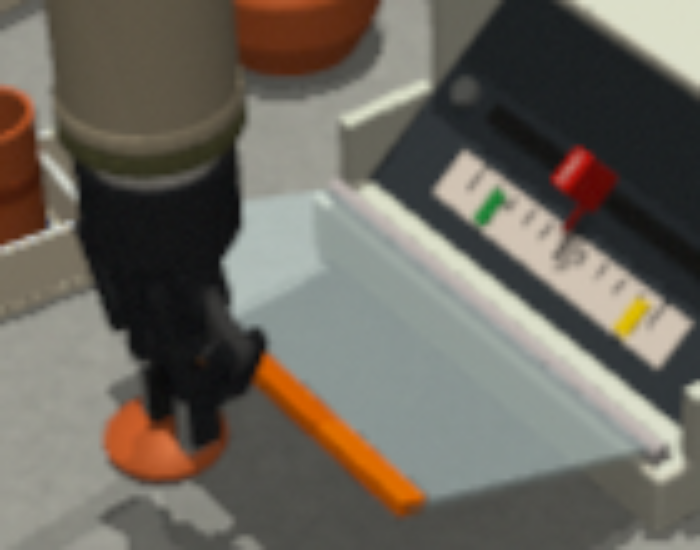

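Emit:
servo_tool(plan=[[0, -0.04, 0, 0, 0, 0], [0, -0.04, 0.02, 0, 0, 0], [0, -0.04, 0.02, 0, 0, 0]])

```text
time_s: 13.28
position: [0.4466, 0.0617, 0.0776]
eef_rot: [[0.093, 0.018, -0.996], [0.996, -0.001, 0.093], [0.0, -1.0, -0.018]]
contact_force: [24.9, -6.9, -8.6]
gripper_width: 0.0234
```

Emit:
servo_tool(plan=[[0, 0, 0, 0, 0, 0], [0, 0, 0, 0, 0, 0], [0, 0, 0, 0, 0, 0], [0, 0, 0, 0, 0, 0], [0, 0, 0, 0, 0, 0]], gripper=0.2)

```text
time_s: 13.7
position: [0.4383, 0.0628, 0.0729]
eef_rot: [[0.092, -0.0, -0.996], [0.996, 0.0, 0.092], [0.0, -1.0, 0.0]]
contact_force: [-0.0, -0.2, -0.0]
gripper_width: 0.0511
```

Emit:
servo_tool(plan=[[0, -0.15, 0, 0, 0, 0], [0, -0.35, 0, 0, 0, 0], [0, -0.55, 0, 0, 0, 0], [0, -0.75, 0, 0, 0, 0], [0, -0.95, 0, 0, 0, 0], [0, -1, 0, 0, 0, 0], [0, -1, 0, 0, 0, 0]])

```text
time_s: 14.28
position: [0.4405, 0.0629, 0.2777]
eef_rot: [[0.092, 0.008, -0.996], [0.996, 0.0, 0.092], [0.001, -1.0, -0.008]]
contact_force: [0.5, 0.6, 0.6]
gripper_width: 0.0513
```

```bash
python3 - <<'E'
from go import *
import pickle
s=st()
d={n:robot.capture(n) for n in("side","top")};pickle.dump(d,open("cap1.pkl","wb"))
for n,(y,x,h,w) in {"side":(130,240,150,200),"top":(120,230,165,190)}.items():
  cv2.imwrite(f"pics/{n}13.png",cv2.resize(d[n]["img"][y:y+h,x:x+w,::-1],None,fx=3.6,fy=3.6))
E
```

```text
t 14.28 p [0.4405 0.0629 0.2777] F [0.5208 0.6341 0.5909] w 0.0513
```

View pics/side13.png

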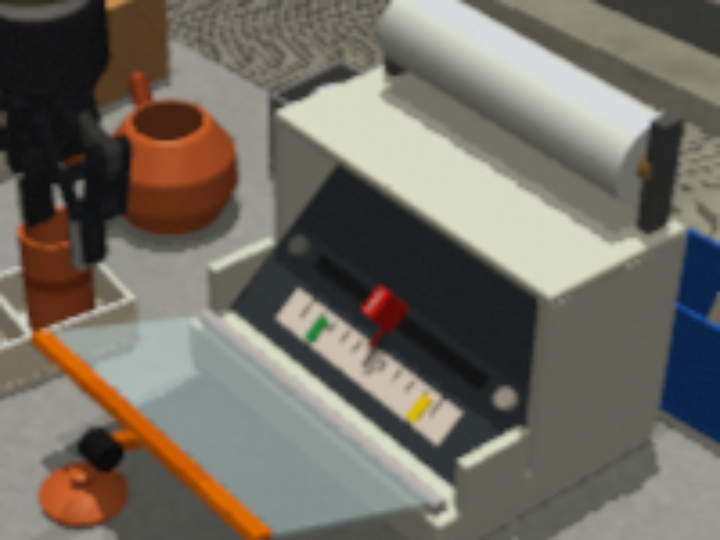

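View pics/top13.png

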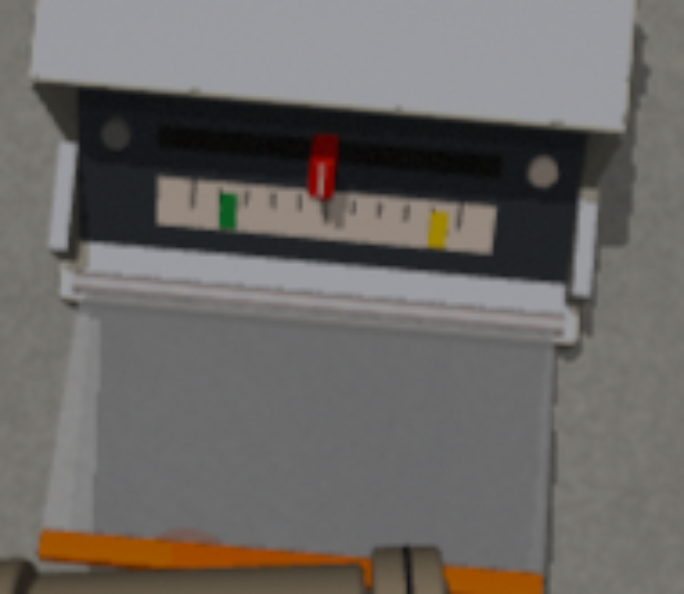

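```bash
python3 - <<'E'
from h import *;import pickle
d=pickle.load(open("cap1.pkl","rb"));S=d["side"];T=d["top"]
O=np.array([.7167,.0345,0])-.061*SX
loc=lambda p:np.array([(p-O)@SX,(p-O)@SY,p[2]])
p=onplane(S,267.8,254.2,O,SY);q=loc(p);print("knob",p,q,np.arctan2(-(q[0]+.02),q[2]-.045)+.427,np.hypot(q[0]+.02,q[2]-.045))
def blob(c,lo,hi,box):
    x0,y0,x1,y1=box;h=cv2.cvtColor(c["img"][y0:y1,x0:x1],cv2.COLOR_RGB2HSV)
    m=cv2.inRange(h,np.array(lo),np.array(hi));n,l,s,ce=cv2.connectedComponentsWithStats(m)
    i=1+np.argmax(s[1:,4]);return ce[i]+[x0,y0],s[i]+[x0,y0,0,0,0]
for nm,lo,hi in(("green",(45,80,40),(90,255,255)),("yellow",(20,100,80),(35,255,255))):
    a=blob(T,lo,hi,(260,165,380,195));b=blob(S,lo,hi,(310,205,370,255));print(nm,a,b);P,e=tri(T,a[0],S,b[0]);print(P,loc(P),e)
a=blob(T,(0,120,60),(6,255,255),(300,145,340,180));b=blob(S,(0,120,60),(6,255,255),(330,200,360,230));print("red",a,b);P,e=tri(T,a[0],S,b[0]);print(P,loc(P),e)
for n,(y,x) in {"side":(190,320),"top":(145,280)}.items():
  cv2.imwrite(f"pics/{n}14.png",cv2.resize(d[n]["img"][y:y+60,x:x+80,::-1],None,fx=9,fy=9,interpolation=cv2.INTER_NEAREST))
E
```

```text
knob [0.4523 0.0592 0.109 ] [-0.2045  0.      0.109 ] 1.6640615481824068 0.19528177280037387
green (array([292.6744, 178.3256]), array([291, 174,   5,  10,  43])) (array([327.5556, 220.9444]), array([325, 218,   6,   7,  18]))
[0.6859 0.0927 0.0663] [0.025  0.0551 0.0663] 0.0008871237180415133
yellow (array([351.2909, 183.2545]), array([349, 178,   6,  11,  55])) (array([355.8438, 242.875 ]), array([353, 239,   7,   9,  32]))
[ 0.6751 -0.0253  0.0666] [ 0.0251 -0.0634  0.0666] 2.911610668056194e-05
red (array([319.3661, 165.6964]), array([315, 157,   9,  19, 112])) (array([346.0431, 215.7328]), array([340, 209,  13,  17, 116]))
[0.7028 0.0387 0.1055] [0.0468 0.0029 0.1055] 0.000793659426634808
```

View pics/side14.png

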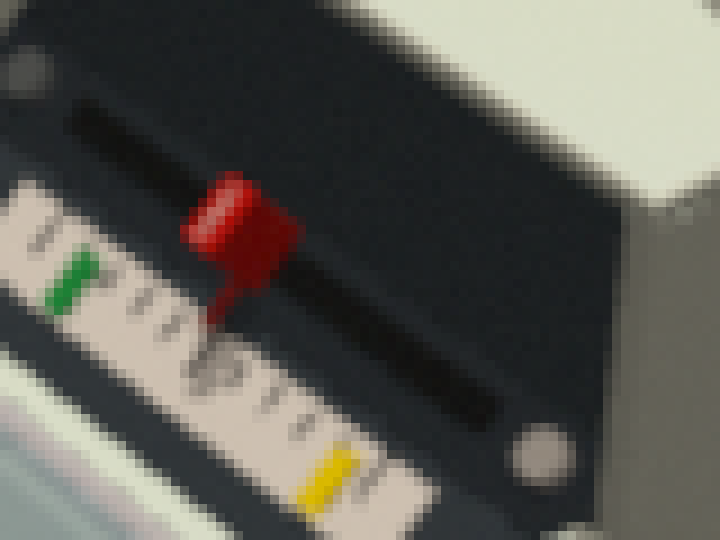

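View pics/top14.png

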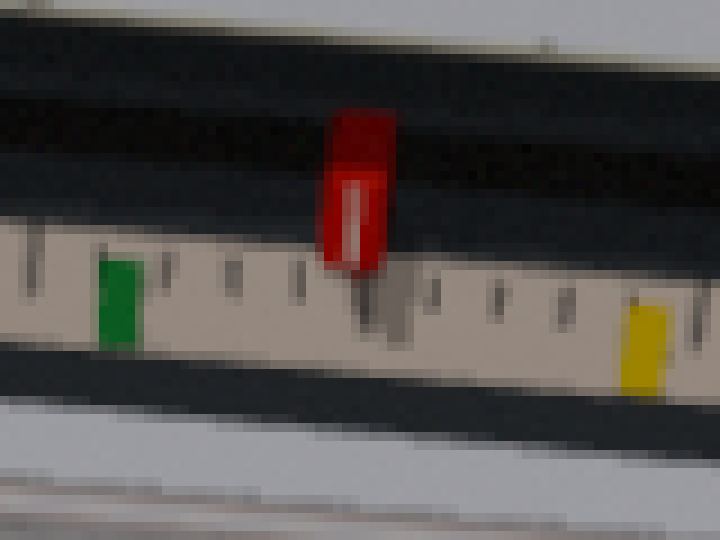

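```bash
python3 - <<'E'
from h import *;import pickle
d=pickle.load(open("cap1.pkl","rb"));S=d["side"];T=d["top"]
for oy in(.0345,.037):
  O=np.array([.7167,oy,0])-.061*SX
  def P(zz,y,r):
    a=zz-.427;return O+y*SY+(-.02-r*np.sin(a))*SX+(.045+r*np.cos(a))*SZ
  print(oy,"closed",proj(S,P(0,0,.1955)),proj(T,P(0,0,.1955)),"hingeends",[(proj(S,P(0,y,0)),proj(T,P(0,y,0))) for y in(-.135,.135)])
  for z in(1.6,1.66,1.72):print(z,"knob",proj(S,P(z,0,.1955)),"ends S",[proj(S,P(z,y,.169)) for y in(-.135,.135)],"T",[proj(T,P(z,y,.169)) for y in(-.135,.135)])
for n,(y,x) in {"side":(215,235),"top":(235,230)}.items():
  cv2.imwrite(f"pics/{n}15.png",cv2.resize(d[n]["img"][y:y+75,x:x+100,::-1],None,fx=8,fy=8,interpolation=cv2.INTER_NEAREST))
E
```

```text
0.0345 closed [352.601  177.1782] [320.5617 144.3009] hingeends [(array([360.6281, 271.2073]), array([383.744 , 209.8576])), (array([297.2639, 219.2597]), array([252.5841, 198.1709]))]
1.6 knob [268.9511 249.8389] ends S [array([310.8331, 279.4111]), array([248.2627, 222.1564])] T [array([380.562 , 286.2049]), array([239.7773, 273.6555])]
1.66 knob [267.7966 253.9379] ends S [array([309.6283, 283.041 ]), array([247.4037, 225.5293])] T [array([379.9497, 288.0491]), array([240.3554, 275.6056])]
1.72 knob [266.8851 257.9625] ends S [array([308.6319, 286.5971]), array([246.7434, 228.8556])] T [array([379.3623, 289.565 ]), array([240.9701, 277.2285])]
0.037 closed [351.8862 176.7825] [319.1296 144.3048] hingeends [(array([359.9011, 270.7079]), array([382.5256, 209.862 ])), (array([296.6794, 218.8662]), array([251.3635, 198.1751]))]
1.6 knob [268.2996 249.3445] ends S [array([310.0966, 278.8548]), array([247.6808, 221.7272])] T [array([379.2541, 286.211 ]), array([238.467 , 273.6613])]
1.66 knob [267.149  253.4409] ends S [array([308.8959, 282.4824]), array([246.8245, 225.0981])] T [array([378.6529, 288.0551]), array([239.0562, 275.6114])]
1.72 knob [266.2413 257.4632] ends S [array([307.9036, 286.0365]), array([246.1669, 228.4224])] T [array([378.0766, 289.571 ]), array([239.6821, 277.2343])]
```

View pics/side15.png

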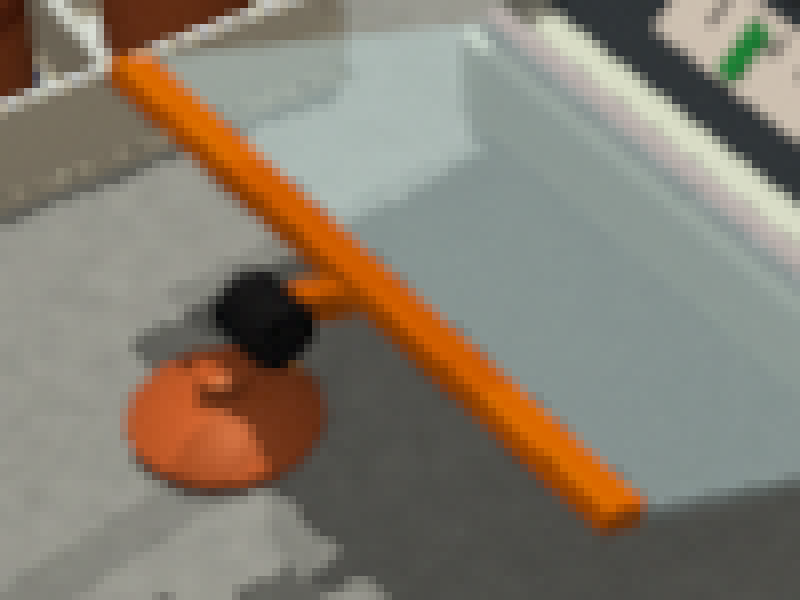

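View pics/top15.png

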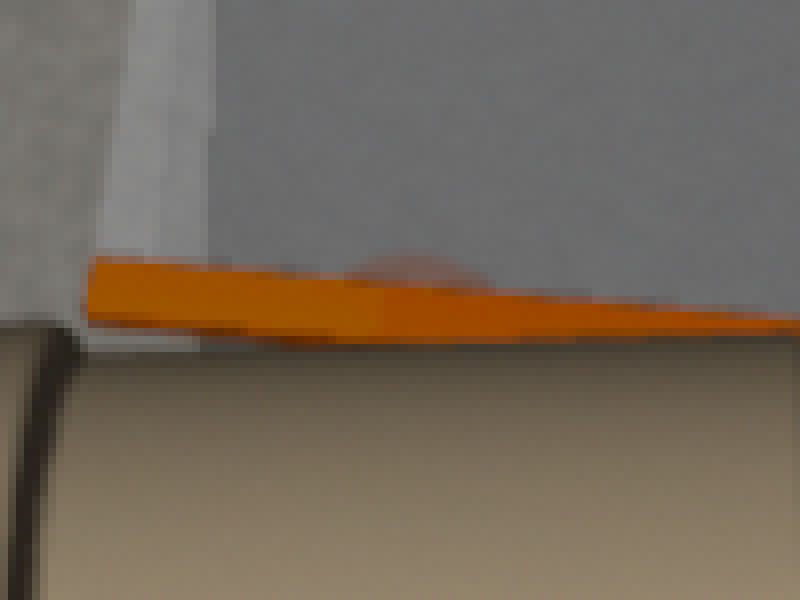

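Emit:
servo_tool(plan=[[-0.01, 0.2, -0.04, 0, 0, 0], [-0.01, 0.4, -0.04, 0, 0, 0], [-0.01, 0.58, -0.04, 0, 0, 0], [-0.01, 0.7, -0.04, 0, 0, 0], [-0.01, 0.76, -0.04, 0, 0, 0], [-0.01, 0.76, -0.04, 0, 0, 0], [-0.01, 0.76, -0.04, 0, 0, 0]], gripper=-1)

```text
time_s: 14.97
position: [0.4453, 0.06, 0.1203]
eef_rot: [[0.092, -0.002, -0.996], [0.996, -0.0, 0.092], [-0.0, -1.0, 0.002]]
contact_force: [0.1, -0.0, 0.9]
gripper_width: -0.0004
```

```bash
python3 - <<'E'
from go import *
s=st()
for n,(y,x,h,w) in {"side":(180,210,110,140)}.items():
  c=robot.capture(n)
  cv2.imwrite(f"pics/{n}16.png",cv2.resize(c["img"][y:y+h,x:x+w,::-1],None,fx=5,fy=5))
E
```

```text
t 14.97 p [0.4453 0.06   0.1203] F [ 0.0672 -0.0083  0.8753] w -0.0004
```

View pics/side16.png

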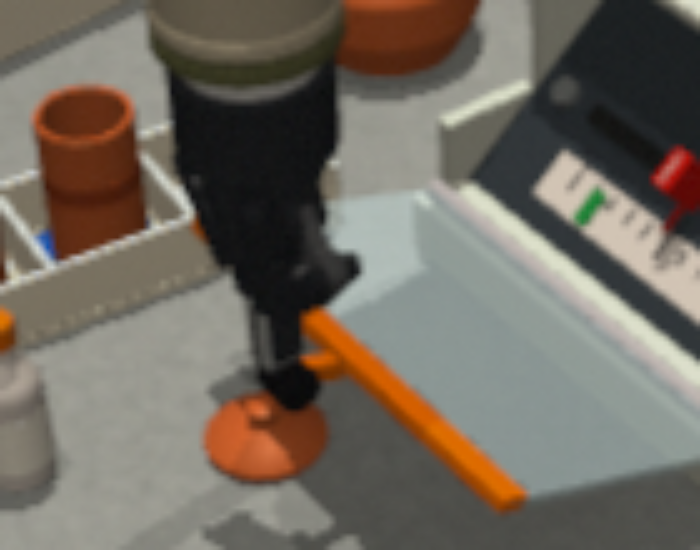

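Emit:
servo_tool(plan=[[0, 0.01, -0.01, 0, 0, 0], [0, 0.02, -0.01, 0, 0, 0], [0, 0.03, -0.01, 0, 0, 0], [0, 0.03, -0.01, 0, 0, 0]])

```text
time_s: 15.35
position: [0.4485, 0.0598, 0.1154]
eef_rot: [[0.092, 0.001, -0.996], [0.996, 0.0, 0.092], [0.0, -1.0, -0.001]]
contact_force: [-0.4, -0.5, -0.6]
gripper_width: 0.0001
```

Emit:
servo_tool(plan=[[0, 0.01, 0, 0, 0, 0], [0, 0.02, 0, 0, 0, 0], [0, 0.03, 0, 0, 0, 0], [0, 0.03, 0, 0, 0, 0]])

```text
time_s: 15.68
position: [0.4484, 0.0598, 0.1105]
eef_rot: [[0.092, 0.0, -0.996], [0.996, -0.0, 0.092], [0.0, -1.0, -0.0]]
contact_force: [-6.7, 0.6, 13.8]
gripper_width: -0.0
```

Emit:
servo_tool(plan=[[0, -0.15, 0, 0, 0, 0], [0, -0.35, 0, 0, 0, 0], [0, -0.5, 0, 0, 0, 0], [0, -0.55, 0, 0, 0, 0], [0, -0.55, 0, 0, 0, 0]])

```text
time_s: 16.1
position: [0.4502, 0.0599, 0.2227]
eef_rot: [[0.092, 0.007, -0.996], [0.996, 0.0, 0.092], [0.001, -1.0, -0.007]]
contact_force: [0.8, -0.3, 0.2]
gripper_width: -0.0002
```

```bash
cat >> go.py <<'E'
O=np.array([.7167,.0345,0])-.061*SX
N=-np.sin(np.radians(40))*SX+np.cos(np.radians(40))*SZ; U=np.cos(np.radians(40))*SX+np.sin(np.radians(40))*SZ
M0=O+.025*SX+.0664*SZ   # panel point at mark row, y=0
RT=toolrot(SY,-N)
E
python3 - <<'E'
from go import *
import pickle
d=pickle.load(open("cap1.pkl","rb"));T=d["top"];S=d["side"]
loc=lambda p:np.array([(p-O)@SX,(p-O)@SY,p[2]])
g=loc(onz(T,319.37,165.7,.1055));print("grip top",g,"green",loc(onz(T,292.67,178.33,.0663)))
# track ends/line along slope: track pixel in top (midline) -> s
for px in((280+180/9,145+120/9),(280+560/9,145+160/9)):
    p=onplane(T,*px,M0,N);print("track",loc(p),(p-M0)@U)
s=st()
tgt=M0+.041*U+.008*N+.006*SY
print("pre",row(s["position"],s["eef_rot"],tgt+.1*N,RT),"tgt",tgt)
E
```

```text
grip top [0.0471 0.0027 0.1055] green [0.0246 0.0554 0.0663]
track [0.0603 0.0424 0.096 ] 0.04610216631568029
track [ 0.0592 -0.0414  0.0951] 0.04459579793132751
t 16.1 p [0.4502 0.0599 0.2227] F [ 0.7547 -0.3204  0.1827] w -0.0002
pre [ 0.0268  0.2426 -0.9668 -0.2201  0.0001  0.0003] tgt [0.7076 0.0414 0.0989]
```

Emit:
servo_tool(plan=[[0.027, 0.03, -0.2, -0.04, 0, 0], [0.027, 0.08, -0.38, -0.08, 0, 0], [0.027, 0.13, -0.56, -0.12, 0, 0], [0.027, 0.18, -0.74, -0.16, 0, 0], [0.027, 0.22, -0.9, -0.2, 0, 0], [0.027, 0.23, -0.98, -0.22, 0, 0], [0.027, 0.23, -0.98, -0.22, 0, 0], [0.027, 0.23, -0.98, -0.22, 0, 0], [0.027, 0.23, -0.98, -0.22, 0, 0]], gripper=-0.06)

```text
time_s: 16.85
position: [0.6431, 0.0471, 0.1725]
eef_rot: [[0.092, 0.632, -0.769], [0.996, -0.059, 0.071], [-0.0, -0.773, -0.635]]
contact_force: [0.5, -0.2, 0.9]
gripper_width: 0.04
```

```bash
python3 - <<'E'
from go import *
s=st();print(s["eef_rot"])
tgt=M0+.045*U+.008*N+.005*SY
print("tgt",row(s["position"],s["eef_rot"],tgt,RT),tgt)
for n,(y,x,h,w) in {"side":(110,240,150,200),"top":(110,220,120,160)}.items():
  c=robot.capture(n)
  cv2.imwrite(f"pics/{n}17.png",cv2.resize(c["img"][y:y+h,x:x+w,::-1],None,fx=4,fy=4))
E
```

```text
t 16.85 p [0.6431 0.0471 0.1725] F [ 0.4541 -0.2006  0.9143] w 0.04
[[ 0.0924  0.6323 -0.7692]
 [ 0.9957 -0.0588  0.0713]
 [-0.0001 -0.7725 -0.635 ]]
tgt [-0.0037  0.4897 -0.0364 -0.0032  0.0002  0.0001] [0.7105 0.0401 0.1015]
```

View pics/side17.png

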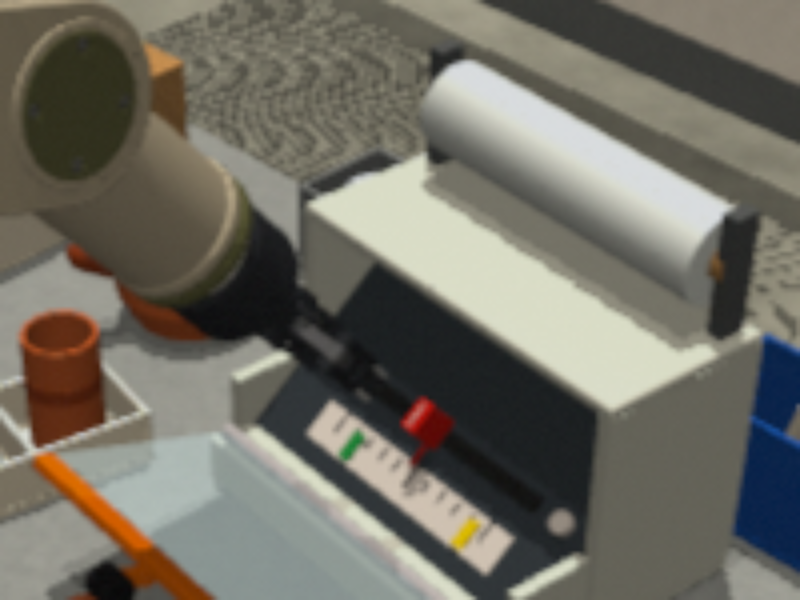

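View pics/top17.png

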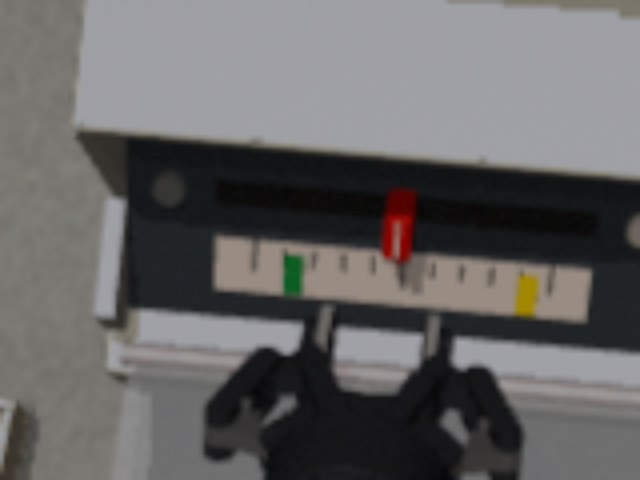

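Emit:
servo_tool(plan=[[-0.02, 0.08, -0.036, 0, 0, 0], [-0.02, 0.18, -0.036, 0, 0, 0], [-0.02, 0.28, -0.036, 0, 0, 0], [-0.02, 0.37, -0.036, 0, 0, 0], [-0.02, 0.44, -0.036, 0, 0, 0], [-0.02, 0.48, -0.036, 0, 0, 0], [-0.02, 0.49, -0.036, 0, 0, 0], [-0.02, 0.49, -0.036, 0, 0, 0]])

```text
time_s: 17.62
position: [0.7114, 0.0367, 0.1023]
eef_rot: [[0.093, 0.634, -0.767], [0.996, -0.059, 0.071], [-0.0, -0.771, -0.637]]
contact_force: [-0.4, 0.4, -0.5]
gripper_width: 0.04
```

```bash
python3 - <<'E'
from go import *
s=st()
tgt=M0+.045*U+.008*N+.002*SY
print("tgt",row(s["position"],s["eef_rot"],tgt,RT),tgt)
for n,(y,x,h,w) in {"side":(150,280,100,140),"top":(130,240,90,130)}.items():
  c=robot.capture(n)
  cv2.imwrite(f"pics/{n}18.png",cv2.resize(c["img"][y:y+h,x:x+w,::-1],None,fx=5,fy=5))
E
```

```text
t 17.62 p [0.7114 0.0367 0.1023] F [-0.3613  0.4245 -0.4797] w 0.04
tgt [ 0.0013 -0.0002  0.0072 -0.0023  0.0001  0.0001] [0.7102 0.0371 0.1015]
```

View pics/side18.png

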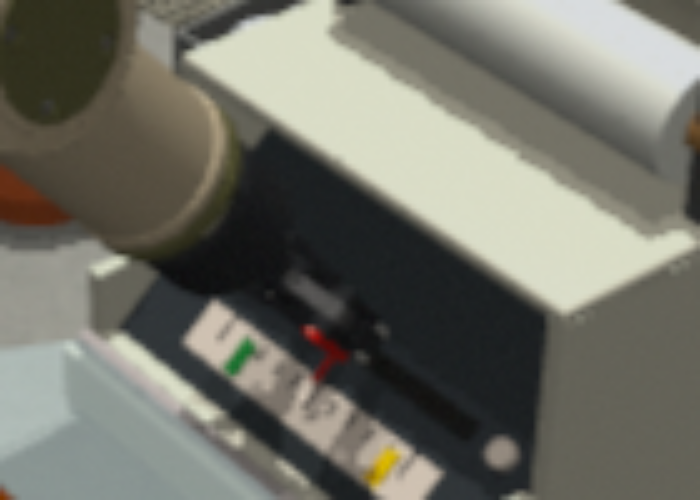

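View pics/top18.png

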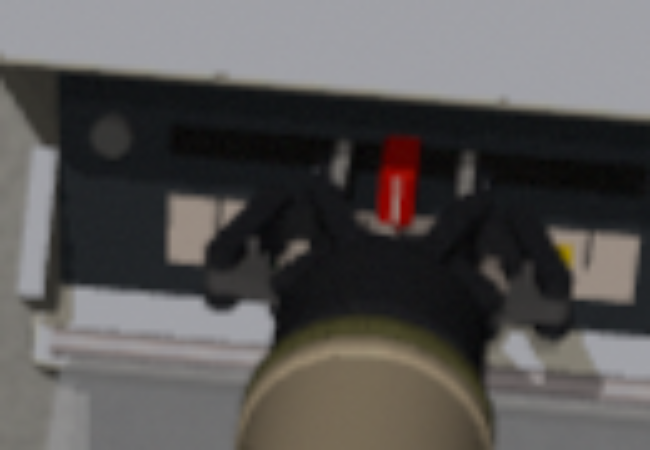

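Emit:
servo_tool(plan=[[0, 0, 0, 0, 0, 0], [0, 0, 0, 0, 0, 0], [0, 0, 0, 0, 0, 0], [0, 0, 0, 0, 0, 0], [0, 0, 0, 0, 0, 0], [0, 0, 0, 0, 0, 0], [0, 0, 0, 0, 0, 0], [0, 0, 0, 0, 0, 0]], gripper=-0.9, squeeze=25)

```text
time_s: 18.38
position: [0.7114, 0.037, 0.1034]
eef_rot: [[0.092, 0.636, -0.766], [0.996, -0.059, 0.071], [0.0, -0.77, -0.638]]
contact_force: [-6.7, 0.5, 6.7]
gripper_width: 0.0134
```

```bash
python3 - <<'E'
from go import *
s=st();print((s["position"]-O)@SY)
E
```

```text
t 18.38 p [0.7114 0.037  0.1034] F [-6.7093  0.5262  6.6677] w 0.0134
0.002012638314795601
```

Emit:
servo_tool(plan=[[0, -0.01, 0, 0, 0, 0], [0.03, -0.01, 0, 0, 0, 0], [0.07, -0.01, 0, 0, 0, 0], [0.11, -0.01, 0, 0, 0, 0], [0.15, -0.01, 0, 0, 0, 0], [0.19, -0.01, 0, 0, 0, 0], [0.23, -0.01, 0, 0, 0, 0], [0.255, -0.01, 0, 0, 0, 0], [0.264, -0.01, 0, 0, 0, 0], [0.264, -0.01, 0, 0, 0, 0], [0.264, -0.01, 0, 0, 0, 0]])

```text
time_s: 19.3
position: [0.7151, 0.0898, 0.1038]
eef_rot: [[0.092, 0.636, -0.767], [0.996, -0.058, 0.071], [0.0, -0.77, -0.638]]
contact_force: [11.1, 1.3, -7.6]
gripper_width: 0.0134
```

```bash
python3 - <<'E'
from go import *
s=st();print((s["position"]-O)@SY)
E
```

```text
t 19.3 p [0.7151 0.0898 0.1038] F [11.0845  1.3445 -7.5668] w 0.0134
0.054868655279903165
```

Emit:
servo_tool(plan=[[0, 0, 0, 0, 0, 0], [0, 0, 0, 0, 0, 0], [0, 0, 0, 0, 0, 0], [0, 0, 0, 0, 0, 0], [0, 0, 0, 0, 0, 0]], gripper=-0.06)

```text
time_s: 19.72
position: [0.7147, 0.0895, 0.1038]
eef_rot: [[0.092, 0.635, -0.767], [0.996, -0.059, 0.071], [0.0, -0.77, -0.638]]
contact_force: [-0.4, -0.4, -0.8]
gripper_width: 0.0401
```

Emit:
servo_tool(plan=[[0, -0.1, 0, 0, 0, 0], [0, -0.25, 0, 0, 0, 0], [0, -0.4, 0, 0, 0, 0], [0, -0.6, 0, 0, 0, 0], [0, -0.8, 0, 0, 0, 0], [0, -0.8, 0, 0, 0, 0], [0, -0.8, 0, 0, 0, 0]])

```text
time_s: 20.3
position: [0.6143, 0.0996, 0.2324]
eef_rot: [[0.092, 0.641, -0.762], [0.996, -0.057, 0.071], [0.002, -0.765, -0.644]]
contact_force: [-0.3, -0.0, 0.0]
gripper_width: 0.0403
```

```bash
python3 - <<'E'
from go import *
import pickle
s=st()
d={n:robot.capture(n) for n in("side","top")};pickle.dump(d,open("cap2.pkl","wb"))
for n,(y,x) in {"side":(180,300),"top":(145,260)}.items():
  cv2.imwrite(f"pics/{n}19.png",cv2.resize(d[n]["img"][y:y+60,x:x+80,::-1],None,fx=9,fy=9,interpolation=cv2.INTER_NEAREST))
E
```

```text
t 20.3 p [0.6143 0.0996 0.2324] F [-0.312  -0.0396  0.0383] w 0.0403
```

View pics/top19.png

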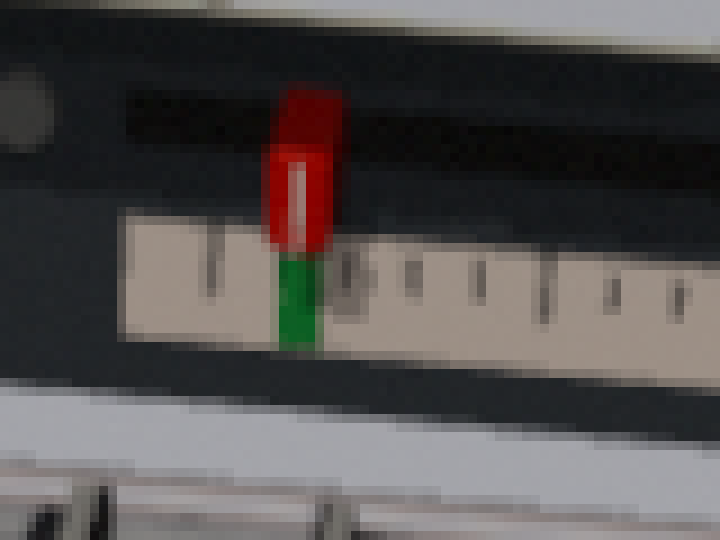

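View pics/side19.png

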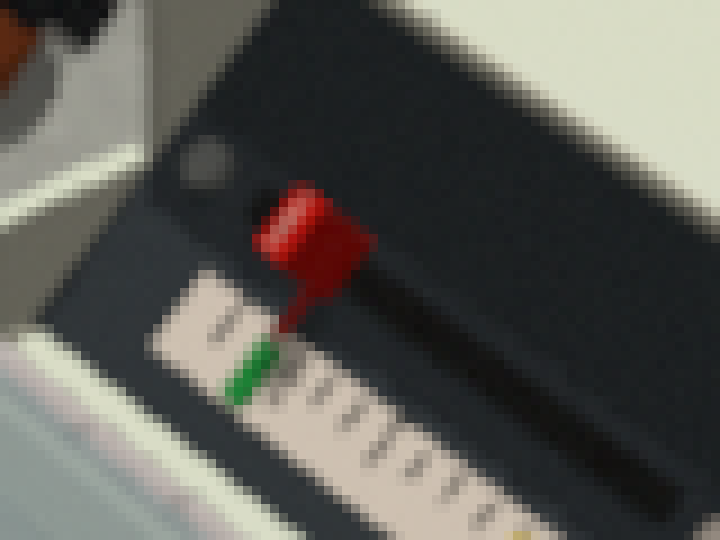

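```bash
python3 - <<'E'
from go import *
import pickle
loc=lambda p:np.array([(p-O)@SX,(p-O)@SY,p[2]])
def sub(d,tag):
    T=d["top"];im=T["img"].astype(float)
    r=im[...,0]-np.maximum(im[...,1],im[...,2])
    h=cv2.cvtColor(T["img"],cv2.COLOR_RGB2HSV)
    m=((h[...,0]<7)|(h[...,0]>174))&(r>35);m[:150]=0;m[178:]=0;m[:,:270]=0;m[:,345:]=0
    rows=[]
    for v in range(152,178):
        u=np.flatnonzero(m[v])
        if len(u)<5: continue
        w=np.clip(r[v,u[0]-1:u[-1]+2],0,60);uu=np.arange(u[0]-1,u[-1]+2);rows.append((v,(w*uu).sum()/w.sum(),len(u)))
    print(tag,[(a,round(b,2),c) for a,b,c in rows])
    # rows on the tip face: intersect with plane 35mm off panel ; base rows w/ back (uphill) face - just tip face
    for v,u,_ in rows[-8:]:
        p=onplane(T,u,v,M0+.035*N,N);print("  tip s",round((p-M0)@U,4),"y",round((p-O)@SY,4),end="")
    print()
    m=(h[...,0]>45)&(h[...,0]<90)&(h[...,1]>80);m[:165]=0;m[190:]=0;m[:,:270]=0;m[:,340:]=0
    g=im[...,1]-im[...,0]
    for v in range(166,190):
        u=np.flatnonzero(m[v])
        if len(u)<3: continue
        uu=np.arange(u[0]-2,u[-1]+3);w=np.clip(g[v,uu]+5,0,None);uc=(w*uu).sum()/w.sum();p=onplane(T,uc,v,M0,N);print("  g",v,round(uc,2),round((p-O)@SY,4))
for f in("cap1.pkl","cap2.pkl"): sub(pickle.load(open(f,"rb")),f)
E
```

```text
cap1.pkl [(157, np.float64(319.92), 5), (158, np.float64(319.97), 7), (159, np.float64(319.9), 7), (160, np.float64(319.81), 7), (161, np.float64(319.67), 8), (162, np.float64(319.66), 8), (163, np.float64(319.44), 8), (164, np.float64(319.32), 8), (165, np.float64(319.14), 8), (166, np.float64(319.01), 7), (167, np.float64(318.93), 7), (168, np.float64(318.77), 8), (169, np.float64(318.63), 8), (170, np.float64(318.59), 7), (171, np.float64(318.55), 7), (172, np.float64(318.6), 7), (173, np.float64(318.77), 7), (174, np.float64(318.74), 7)]
  tip s 0.0496 y 0.0026  tip s 0.0474 y 0.0028  tip s 0.0453 y 0.0029  tip s 0.0431 y 0.0029  tip s 0.0409 y 0.0028  tip s 0.0387 y 0.0026  tip s 0.0366 y 0.0021  tip s 0.0344 y 0.0021
  g 174 292.77 0.0555
  g 175 292.89 0.0552
  g 176 292.88 0.0551
  g 177 292.79 0.0552
  g 178 292.73 0.0553
  g 179 292.63 0.0554
  g 180 292.63 0.0553
  g 181 292.65 0.0552
  g 182 292.69 0.0551
  g 183 292.62 0.0551
cap2.pkl [(155, np.float64(294.15), 6), (156, np.float64(294.24), 7), (157, np.float64(294.06), 7), (158, np.float64(293.89), 8), (159, np.float64(293.79), 8), (160, np.float64(293.65), 8), (161, np.float64(293.37), 9), (162, np.float64(293.11), 9), (163, np.float64(292.96), 9), (164, np.float64(292.79), 7), (165, np.float64(292.76), 7), (166, np.float64(292.74), 7), (167, np.float64(292.71), 7), (168, np.float64(292.71), 7), (169, np.float64(292.7), 7), (170, np.float64(292.65), 8), (171, np.float64(292.79), 7), (172, np.float64(292.84), 7)]
  tip s 0.0489 y 0.0529  tip s 0.0468 y 0.0529  tip s 0.0446 y 0.0529  tip s 0.0424 y 0.0528  tip s 0.0402 y 0.0528  tip s 0.038 y 0.0528  tip s 0.0359 y 0.0525  tip s 0.0337 y 0.0523
  g 174 292.6 0.0558
  g 175 292.73 0.0555
  g 176 292.71 0.0555
  g 177 292.7 0.0554
  g 178 292.61 0.0555
  g 179 292.58 0.0555
  g 180 292.64 0.0553
  g 181 292.64 0.0552
  g 182 292.67 0.0551
  g 183 292.61 0.0551
```

```bash
python3 - <<'E'
from go import *
import pickle
d=pickle.load(open("cap2.pkl","rb"));S=d["side"];T=d["top"]
loc=lambda p:np.round([(p-O)@SX,(p-O)@SY,p[2],(p-M0)@U],4)
print("tip S",loc(onplane(S,331.05,203.6,M0+.035*N,N)))
print("green S",loc(onplane(S,300+254/9-.5,180+370/9-.5,M0,N)))
print("tri tip",(lambda r:(loc(r[0]),r[1]))(tri(T,(292.7,166.9),S,(331.05,203.6))))
for q in((293,315),(308,295)): print("pointer S",[loc(onplane(S,300+q[0]/9-.5,180+q[1]/9-.5,M0+h*N,N)) for h in(0,.005,.01)])
s=st();tgt=O+.0553*SY
print("TCP y loc",(s["position"]-O)@SY,row(s["position"],s["eef_rot"],s["position"],RT))
E
```

```text
tip S [0.0358 0.0536 0.1212 0.0435]
green S [0.0259 0.0549 0.0672 0.0012]
tri tip (array([0.0365, 0.0533, 0.1211, 0.044 ]), np.float64(0.001247413837684858))
pointer S [array([0.0416, 0.0557, 0.0804, 0.0217]), array([0.0384, 0.0518, 0.0842, 0.0217]), array([0.0352, 0.0479, 0.0881, 0.0218])]
pointer S [array([0.0475, 0.0557, 0.0853, 0.0293]), array([0.0442, 0.0518, 0.0891, 0.0293]), array([0.041 , 0.0479, 0.0929, 0.0293])]
t 20.4 p [0.6131 0.0989 0.2269] F [ 0.2339  0.3719 -0.9698] w 0.0402
TCP y loc 0.05452551185194496 [ 0.      0.      0.     -0.0021  0.0001  0.0002]
```

Emit:
servo_tool(plan=[[-0.0125, 0.15, 0, 0, 0, 0], [-0.0125, 0.35, 0, 0, 0, 0], [-0.0125, 0.5, 0, 0, 0, 0], [-0.0125, 0.65, 0, 0, 0, 0], [-0.0125, 0.75, 0, 0, 0, 0], [-0.0125, 0.8, 0, 0, 0, 0], [-0.0125, 0.8, 0, 0, 0, 0], [-0.0125, 0.8, 0, 0, 0, 0]])

```text
time_s: 21.07
position: [0.7131, 0.0864, 0.0998]
eef_rot: [[0.093, 0.63, -0.771], [0.996, -0.06, 0.071], [-0.001, -0.774, -0.633]]
contact_force: [0.2, 0.5, 0.4]
gripper_width: 0.0401
```

Emit:
servo_tool(plan=[[0, 0, 0, 0, 0, 0], [0, 0, 0, 0, 0, 0], [0, 0, 0, 0, 0, 0], [0, 0, 0, 0, 0, 0], [0, 0, 0, 0, 0, 0], [0, 0, 0, 0, 0, 0], [0, 0, 0, 0, 0, 0]], gripper=-0.9)

```text
time_s: 21.65
position: [0.7145, 0.0873, 0.1043]
eef_rot: [[0.092, 0.635, -0.767], [0.996, -0.059, 0.071], [0.0, -0.77, -0.638]]
contact_force: [-7.6, 1.6, 3.8]
gripper_width: 0.013
```

```bash
python3 - <<'E'
from go import *
s=st();print((s["position"]-O)@SY)
E
```

```text
t 21.65 p [0.7145 0.0873 0.1043] F [-7.5929  1.5629  3.7533] w 0.013
0.052327324969629115
```

Emit:
servo_tool(plan=[[0.005, 0, 0, 0, 0, 0], [0.01, 0, 0, 0, 0, 0], [0.015, 0, 0, 0, 0, 0], [0.015, 0, 0, 0, 0, 0], [0.015, 0, 0, 0, 0, 0]])

```text
time_s: 22.07
position: [0.7148, 0.0899, 0.1043]
eef_rot: [[0.092, 0.635, -0.767], [0.996, -0.059, 0.071], [-0.0, -0.77, -0.638]]
contact_force: [-7.7, -1.4, 5.9]
gripper_width: 0.0131
```

```bash
cat > meas.py <<'E'
from go import *
def meas(T):
    im=T["img"].astype(float);r=im[...,0]-np.maximum(im[...,1],im[...,2]);h=cv2.cvtColor(T["img"],cv2.COLOR_RGB2HSV)
    m=((h[...,0]<7)|(h[...,0]>174))&(r>35);m[:150]=0;m[178:]=0;m[:,:270]=0;m[:,345:]=0
    out=[]
    for v in range(152,178):
        u=np.flatnonzero(m[v])
        if len(u)<5: continue
        uu=np.arange(u[0]-1,u[-1]+2);w=np.clip(r[v,uu],0,60);uc=(w*uu).sum()/w.sum();p=onplane(T,uc,v,M0+.035*N,N);out.append((v,len(u),round((p-M0)@U,3),round((p-O)@SY,4)))
    return out
E
python3 - <<'E'
from meas import *
s=st();print((s["position"]-O)@SY)
c=robot.capture("top");print([tuple(map(float,x)) for x in meas(c)])
cv2.imwrite("pics/top20.png",cv2.resize(c["img"][145:205,260:340,::-1],None,fx=9,fy=9,interpolation=cv2.INTER_NEAREST))
E
```

```text
t 22.07 p [0.7148 0.0899 0.1043] F [-7.6739 -1.3524  5.9105] w 0.0131
0.05501120530275294
[(155.0, 6.0, 0.071, 0.0511), (156.0, 7.0, 0.068, 0.0509), (157.0, 7.0, 0.066, 0.0514), (158.0, 6.0, 0.064, 0.0522), (159.0, 7.0, 0.062, 0.0526), (160.0, 7.0, 0.06, 0.0527), (161.0, 7.0, 0.058, 0.0531), (162.0, 7.0, 0.055, 0.0533), (163.0, 6.0, 0.053, 0.0537), (164.0, 5.0, 0.051, 0.0539), (165.0, 5.0, 0.049, 0.0541), (166.0, 6.0, 0.047, 0.0543), (167.0, 6.0, 0.044, 0.0543), (168.0, 6.0, 0.042, 0.0543), (169.0, 7.0, 0.04, 0.0541), (170.0, 6.0, 0.038, 0.0544), (171.0, 5.0, 0.036, 0.0546), (172.0, 5.0, 0.034, 0.0541)]
```

View pics/top20.png

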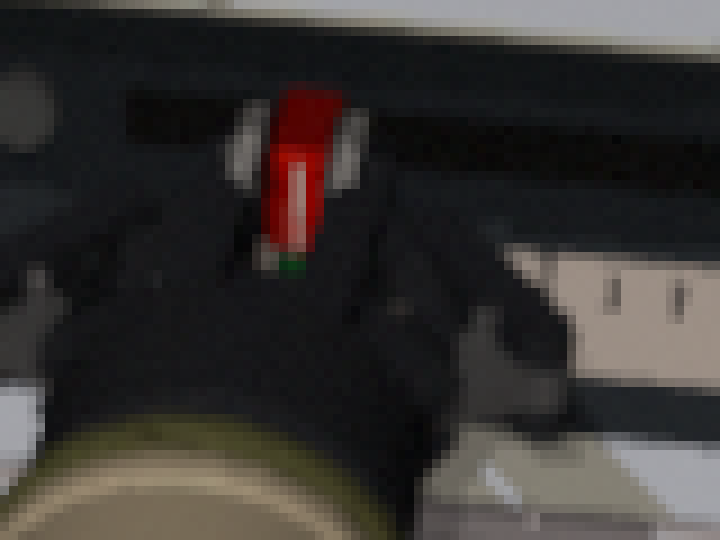

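Emit:
servo_tool(plan=[[0.005, 0, 0, 0, 0, 0], [0.01, 0, 0, 0, 0, 0], [0.01, 0, 0, 0, 0, 0], [0.01, 0, 0, 0, 0, 0]])

```text
time_s: 22.45
position: [0.715, 0.0919, 0.1043]
eef_rot: [[0.092, 0.635, -0.767], [0.996, -0.059, 0.071], [-0.0, -0.77, -0.638]]
contact_force: [-7.4, 0.4, 5.0]
gripper_width: 0.0136
```

```bash
python3 - <<'E'
from meas import *
s=st();print((s["position"]-O)@SY)
c=robot.capture("top");print([tuple(map(float,x)) for x in meas(c)][8:])
cv2.imwrite("pics/top21.png",cv2.resize(c["img"][145:205,260:340,::-1],None,fx=9,fy=9,interpolation=cv2.INTER_NEAREST))
E
```

```text
t 22.45 p [0.715  0.0919 0.1043] F [-7.3538  0.3539  4.9608] w 0.0136
0.05697766447719182
[(163.0, 6.0, 0.053, 0.0555), (164.0, 5.0, 0.051, 0.0559), (165.0, 6.0, 0.049, 0.0562), (166.0, 6.0, 0.046, 0.0563), (167.0, 6.0, 0.044, 0.0563), (168.0, 6.0, 0.042, 0.0562), (169.0, 7.0, 0.04, 0.0561), (170.0, 6.0, 0.038, 0.0567), (171.0, 5.0, 0.035, 0.0565)]
```

View pics/top21.png

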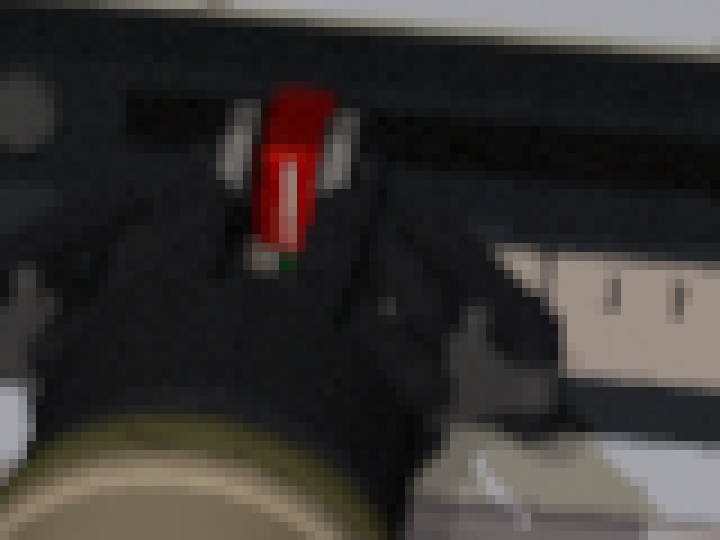

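Emit:
servo_tool(plan=[[0, 0, 0, 0, 0, 0], [0, 0, 0, 0, 0, 0], [0, 0, 0, 0, 0, 0], [0, 0, 0, 0, 0, 0], [0, 0, 0, 0, 0, 0]], gripper=-0.06)

```text
time_s: 22.92
position: [0.715, 0.092, 0.1037]
eef_rot: [[0.092, 0.635, -0.767], [0.996, -0.059, 0.071], [0.0, -0.77, -0.638]]
contact_force: [-0.1, 0.0, -0.2]
gripper_width: 0.0401
```

Emit:
servo_tool(plan=[[0, -0.1, 0, 0, 0, 0], [0, -0.25, 0, 0, 0, 0], [0, -0.4, 0, 0, 0, 0], [0, -0.6, 0, 0, 0, 0], [0, -0.8, 0, 0, 0, 0], [0, -0.8, 0, 0, 0, 0], [0, -0.8, 0, 0, 0, 0]])

```text
time_s: 23.5
position: [0.6145, 0.1022, 0.2323]
eef_rot: [[0.091, 0.641, -0.762], [0.996, -0.057, 0.071], [0.002, -0.765, -0.644]]
contact_force: [0.3, 0.5, 0.1]
gripper_width: 0.0403
```

```bash
python3 - <<'E'
from meas import *
import pickle
s=st();print((s["position"]-O)@SY)
d={n:robot.capture(n) for n in("side","top")};pickle.dump(d,open("cap3.pkl","wb"))
print([tuple(map(float,x)) for x in meas(d["top"])][8:])
for n,(y,x) in {"side":(180,300),"top":(145,260)}.items():
  cv2.imwrite(f"pics/{n}22.png",cv2.resize(d[n]["img"][y:y+60,x:x+80,::-1],None,fx=9,fy=9,interpolation=cv2.INTER_NEAREST))
E
```

```text
t 23.5 p [0.6145 0.1022 0.2323] F [0.2575 0.5427 0.0932] w 0.0403
0.057855204656274195
[(163.0, 9.0, 0.053, 0.0546), (164.0, 7.0, 0.051, 0.0549), (165.0, 7.0, 0.049, 0.0549), (166.0, 7.0, 0.047, 0.0549), (167.0, 7.0, 0.044, 0.0549), (168.0, 7.0, 0.042, 0.0548), (169.0, 8.0, 0.04, 0.0547), (170.0, 8.0, 0.038, 0.0547), (171.0, 7.0, 0.036, 0.0544), (172.0, 7.0, 0.033, 0.0542)]
```

View pics/top22.png

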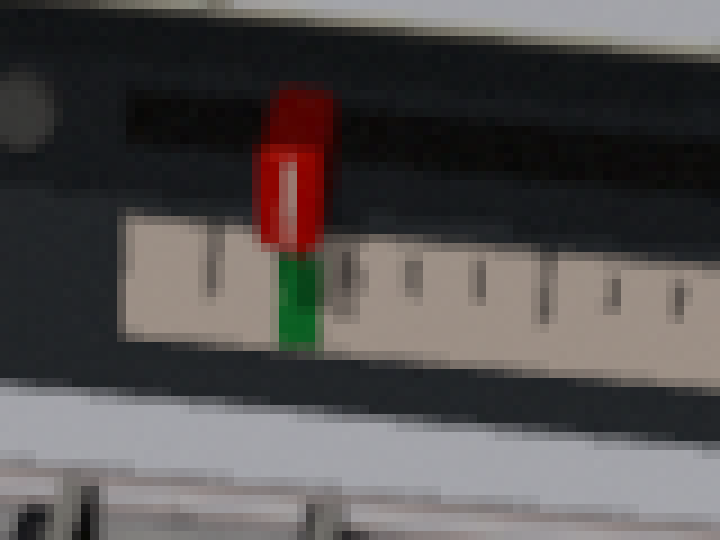

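View pics/side22.png

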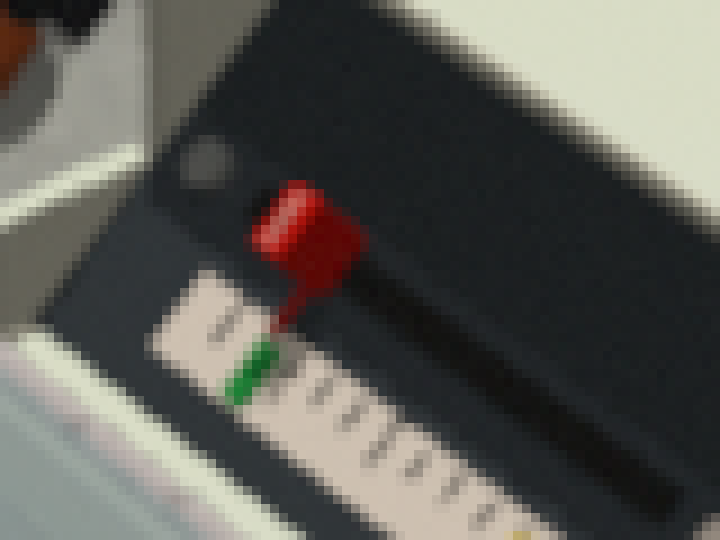

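```bash
python3 - <<'E'
from go import *
s=st();R=toolrot(SY,[0,0,-1])
K=O-.2075*SX+.0985*SZ; print(K)
g=K-.005*SX+.0015*SY-[0,0,.018]
print("grasp tcp",g);print(row(s["position"],s["eef_rot"],np.r_[g[:2],.2],R))
E
```

```text
t 23.6 p [0.6133 0.1014 0.2268] F [ 0.1905  0.3244 -0.0193] w 0.0399
[0.4494 0.0595 0.0985]
grasp tcp [0.4445 0.0614 0.0805]
[-0.2771 -0.4209  0.7188  0.2201  0.0002  0.0001]
```

Emit:
servo_tool(plan=[[-0.04, -0.12, 0.08, 0.03, 0, 0], [-0.08, -0.2, 0.2, 0.07, 0, 0], [-0.13, -0.28, 0.34, 0.11, 0, 0], [-0.18, -0.34, 0.48, 0.15, 0, 0], [-0.23, -0.39, 0.62, 0.19, 0, 0], [-0.277, -0.42, 0.72, 0.22, 0, 0], [-0.277, -0.42, 0.72, 0.22, 0, 0], [-0.277, -0.42, 0.72, 0.22, 0, 0]], gripper=0.2)

```text
time_s: 24.27
position: [0.4447, 0.0608, 0.1974]
eef_rot: [[0.094, -0.002, -0.996], [0.996, -0.0, 0.094], [-0.001, -1.0, 0.002]]
contact_force: [1.2, 0.1, 0.5]
gripper_width: 0.0517
```

```bash
python3 - <<'E'
from go import *
s=st();R=toolrot(SY,[0,0,-1]);g=[.4445,.0614,.0805]
print(row(s["position"],s["eef_rot"],g,R))
E
```

```text
t 24.27 p [0.4447 0.0608 0.1974] F [1.1752 0.1185 0.4882] w 0.0517
[ 0.0031  0.5843 -0.0004 -0.0008 -0.0004 -0.0002]
```

Emit:
servo_tool(plan=[[0.003, 0.12, 0, 0, 0, 0], [0.003, 0.26, 0, 0, 0, 0], [0.003, 0.4, 0, 0, 0, 0], [0.003, 0.5, 0, 0, 0, 0], [0.003, 0.56, 0, 0, 0, 0], [0.003, 0.585, 0, 0, 0, 0], [0.003, 0.585, 0, 0, 0, 0]])

```text
time_s: 24.85
position: [0.4439, 0.0624, 0.0813]
eef_rot: [[0.092, -0.001, -0.996], [0.996, -0.0, 0.092], [-0.0, -1.0, 0.001]]
contact_force: [0.4, -0.4, 0.1]
gripper_width: 0.0514
```

Emit:
servo_tool(plan=[[0, 0, 0, 0, 0, 0], [0, 0, 0, 0, 0, 0], [0, 0, 0, 0, 0, 0], [0, 0, 0, 0, 0, 0], [0, 0, 0, 0, 0, 0], [0, 0, 0, 0, 0, 0], [0, 0, 0, 0, 0, 0]], gripper=-0.7, squeeze=25)

```text
time_s: 25.43
position: [0.4458, 0.0618, 0.0843]
eef_rot: [[0.093, 0.003, -0.996], [0.996, -0.0, 0.093], [-0.0, -1.0, -0.003]]
contact_force: [-1.2, -1.9, 6.0]
gripper_width: 0.0236
```

```bash
python3 - <<'E'
from go import *
s=st()
rel=np.array([-.1925,.0535])
for i in range(0,20):
    a=-1.72*i/18
    c,sn=np.cos(a),np.sin(a); x=rel[0]*c-rel[1]*sn; z=rel[0]*sn+rel[1]*c
    D=(x-rel[0])*SX+(z-rel[1])*SZ
    print(i,row(0*D,s["eef_rot"],D)[:3])
c=robot.capture("side");cv2.imwrite("pics/side23.png",cv2.resize(c["img"][180:290,210:350,::-1],None,fx=5,fy=5))
E
```

```text
t 25.43 p [0.4458 0.0618 0.0843] F [-1.1689 -1.923   6.039 ] w 0.0236
0 [0. 0. 0.]
1 [-0.     -0.0905 -0.0302]
2 [-0.0001 -0.1778 -0.0688]
3 [-0.0001 -0.2609 -0.1156]
4 [-0.0001 -0.3392 -0.1702]
5 [-0.0002 -0.412  -0.2319]
6 [-0.0002 -0.4785 -0.3003]
7 [-0.0003 -0.5382 -0.3748]
8 [-0.0003 -0.5905 -0.4546]
9 [-0.0004 -0.635  -0.539 ]
10 [-0.0004 -0.6712 -0.6273]
11 [-0.0005 -0.6988 -0.7186]
12 [-0.0005 -0.7176 -0.8122]
13 [-0.0006 -0.7273 -0.9071]
14 [-0.0006 -0.728  -1.0025]
15 [-0.0006 -0.7195 -1.0976]
16 [-0.0007 -0.7021 -1.1914]
17 [-0.0007 -0.6757 -1.2831]
18 [-0.0008 -0.6407 -1.3719]
19 [-0.0008 -0.5975 -1.4569]
```

View pics/side23.png

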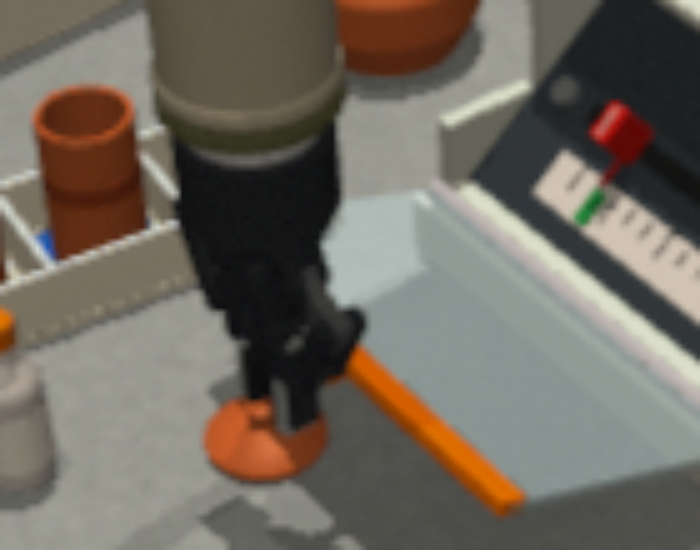

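Emit:
servo_tool(plan=[[0, -0.045, -0.015, 0, 0, 0], [0, -0.09, -0.03, 0, 0, 0], [0, -0.178, -0.069, 0, 0, 0], [0, -0.261, -0.1156, 0, 0, 0], [0, -0.339, -0.17, 0, 0, 0], [0, -0.412, -0.232, 0, 0, 0], [0, -0.4785, -0.3, 0, 0, 0], [0, -0.538, -0.375, 0, 0, 0], [0, -0.5905, -0.4546, 0, 0, 0], [0, -0.635, -0.539, 0, 0, 0], [0, -0.671, -0.627, 0, 0, 0], [0, -0.671, -0.627, 0, 0, 0]])

```text
time_s: 26.48
position: [0.5717, 0.05, 0.2184]
eef_rot: [[0.093, 0.002, -0.996], [0.996, -0.0, 0.093], [0.0, -1.0, -0.002]]
contact_force: [0.2, -2.5, 4.4]
gripper_width: 0.023
```

```bash
python3 - <<'E'
from go import *
s=st();q=s["position"]+[0,0,.019]-O;print("grasp loc",q@SX,q@SY,q[2],"r",np.hypot(q@SX+.02,q[2]-.045))
c=robot.capture("side");cv2.imwrite("pics/side24.png",cv2.resize(c["img"][100:280,210:440,::-1],None,fx=3.2,fy=3.2))
E
```

```text
t 26.48 p [0.5717 0.05   0.2184] F [ 0.1752 -2.5375  4.437 ] w 0.023
grasp loc -0.08480732515906624 0.0019155790847570583 0.23737391469985814 r 0.20299682867281754
```

View pics/side24.png

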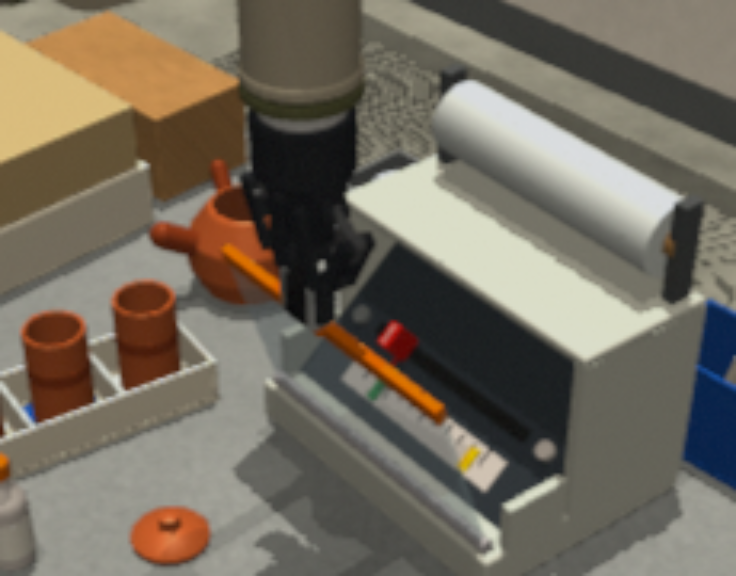

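Emit:
servo_tool(plan=[[0, -0.0276, -0.0913, 0, 0, 0], [0, -0.0464, -0.185, 0, 0, 0], [0, -0.056, -0.28, 0, 0, 0], [0, -0.057, -0.375, 0, 0, 0], [0, -0.048, -0.47, 0, 0, 0], [0, -0.031, -0.564, 0, 0, 0], [0, -0.0045, -0.656, 0, 0, 0], [0, 0.015, -0.702, 0, 0, 0], [0, 0.03, -0.745, 0, 0, 0], [0, 0.035, -0.76, 0, 0, 0], [0, 0.035, -0.76, 0, 0, 0]])

```text
time_s: 27.45
position: [0.7214, 0.0359, 0.2108]
eef_rot: [[0.093, 0.002, -0.996], [0.996, -0.001, 0.093], [-0.0, -1.0, -0.002]]
contact_force: [3.6, -3.3, 3.3]
gripper_width: 0.0237
```

```bash
python3 - <<'E'
from go import *
s=st();q=s["position"]+[0,0,.019]-O;print("grasp loc",q@SX,q@SY,q[2],"r",np.hypot(q@SX+.02,q[2]-.045))
c=robot.capture("side");cv2.imwrite("pics/side25.png",cv2.resize(c["img"][100:280,210:440,::-1],None,fx=3.2,fy=3.2))
E
```

```text
t 27.45 p [0.7214 0.0359 0.2108] F [ 3.5825 -3.3459  3.2656] w 0.0237
grasp loc 0.06550749423095187 0.0018657597895380498 0.22977324088024123 r 0.20359931757018224
```

View pics/side25.png

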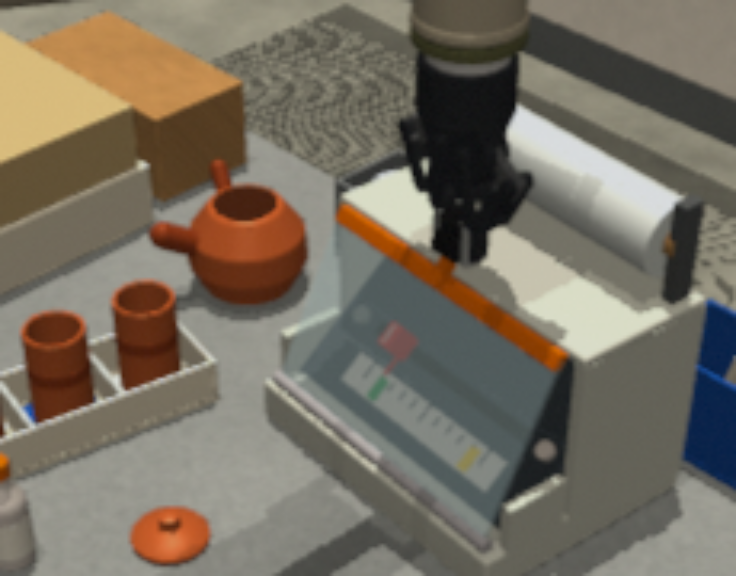

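Emit:
servo_tool(plan=[[0, 0.003, -0.01, 0, 0, 0], [0, 0.006, -0.02, 0, 0, 0], [0, 0.008, -0.025, 0, 0, 0], [0, 0.008, -0.025, 0, 0, 0], [0, 0.008, -0.025, 0, 0, 0]])

```text
time_s: 27.92
position: [0.7257, 0.0355, 0.2088]
eef_rot: [[0.093, 0.0, -0.996], [0.996, -0.001, 0.093], [-0.001, -1.0, -0.0]]
contact_force: [-0.2, -4.8, 3.8]
gripper_width: 0.0232
```

Emit:
servo_tool(plan=[[0, 0.003, -0.01, 0, 0, 0], [0, 0.006, -0.02, 0, 0, 0], [0, 0.006, -0.02, 0, 0, 0], [0, 0.006, -0.02, 0, 0, 0]])

```text
time_s: 28.25
position: [0.7285, 0.0353, 0.2073]
eef_rot: [[0.093, -0.003, -0.996], [0.996, -0.001, 0.093], [-0.001, -1.0, 0.003]]
contact_force: [-8.0, -5.1, 7.8]
gripper_width: 0.0232
```

```bash
python3 - <<'E'
from go import *
s=st()
c=robot.capture("side");cv2.imwrite("pics/side26.png",cv2.resize(c["img"][120:240,290:430,::-1],None,fx=5,fy=5))
E
```

```text
t 28.25 p [0.7285 0.0353 0.2073] F [-8.0098 -5.0748  7.7878] w 0.0232
```

View pics/side26.png

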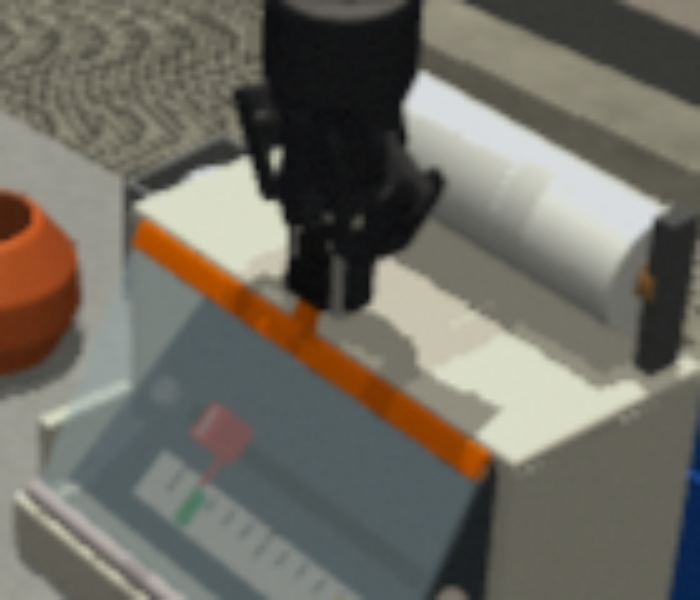

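Emit:
servo_tool(plan=[[0, 0, 0, 0, 0, 0], [0, 0, 0, 0, 0, 0], [0, 0, 0, 0, 0, 0], [0, 0, 0, 0, 0, 0], [0, 0, 0, 0, 0, 0]], gripper=0.2)

```text
time_s: 28.72
position: [0.7297, 0.036, 0.2069]
eef_rot: [[0.092, -0.0, -0.996], [0.996, 0.0, 0.092], [0.0, -1.0, 0.0]]
contact_force: [0.3, 0.5, 0.8]
gripper_width: 0.0513
```

Emit:
servo_tool(plan=[[0, -0.1, 0, 0, 0, 0], [0, -0.25, 0, 0, 0, 0], [0, -0.4, 0, 0, 0, 0], [0, -0.4, 0.2, 0, 0, 0], [0, -0.4, 0.4, 0, 0, 0], [0, -0.4, 0.55, 0, 0, 0], [0, -0.4, 0.55, 0, 0, 0]])

```text
time_s: 29.3
position: [0.6151, 0.0468, 0.2858]
eef_rot: [[0.091, -0.005, -0.996], [0.996, 0.001, 0.091], [0.0, -1.0, 0.005]]
contact_force: [-0.5, -0.4, -1.3]
gripper_width: 0.0514
```

```bash
python3 - <<'E'
from go import *
import pickle
s=st()
d={n:robot.capture(n) for n in("side","top")};pickle.dump(d,open("cap4.pkl","wb"))
for n,(y,x,h,w) in {"side":(110,270,120,160),"top":(110,230,120,160)}.items():
  cv2.imwrite(f"pics/{n}27.png",cv2.resize(d[n]["img"][y:y+h,x:x+w,::-1],None,fx=4.5,fy=4.5))
E
```

```text
t 29.3 p [0.6151 0.0468 0.2858] F [-0.4558 -0.4086 -1.3428] w 0.0514
```

View pics/side27.png

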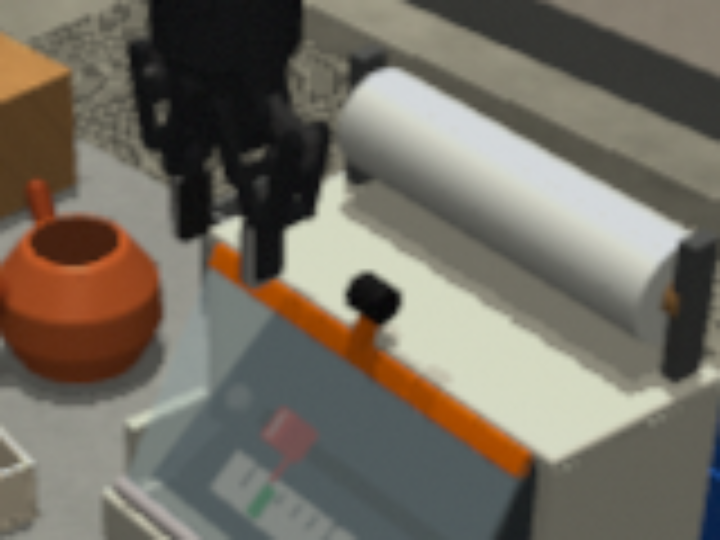

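View pics/top27.png

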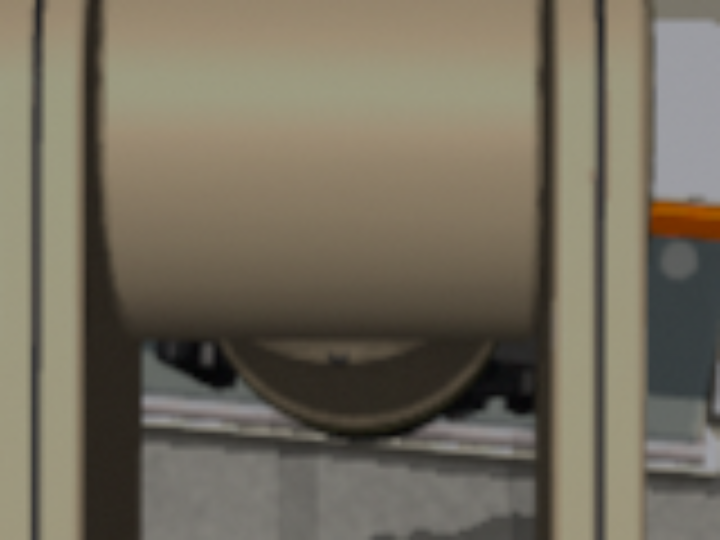

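```bash
python3 - <<'E'
from go import *
import pickle
a=pickle.load(open("cap0.pkl","rb"))["side"]["img"].astype(float);b=pickle.load(open("cap4.pkl","rb"))["side"]["img"].astype(float)
for im in(a,b):
    w=np.clip(70-im[168:186,343:362].max(2),0,None);y,x=np.mgrid[168:186,343:362];print("knob",(w*x).sum()/w.sum(),(w*y).sum()/w.sum())
    w=np.clip(im[195:220,370:392,0]-im[195:220,370:392,2]-60,0,None);y,x=np.mgrid[195:220,370:392];print("orange end",(w*x).sum()/w.sum(),(w*y).sum()/w.sum())
E
```

```text
knob 352.51384686990923 176.1333488480335
orange end 377.7146112939985 206.92301848569258
knob 352.56692913385825 176.1548556430446
orange end 377.72674953959483 206.939226519337
```

Emit:
servo_tool(plan=[[0, -0.1, 0.2, 0, 0, 0], [0.2, -0.1, 0.4, 0, 0, 0], [0.4, -0.1, 0.6, 0, 0, 0], [0.6, -0.1, 0.8, 0, 0, 0], [0.8, -0.1, 0.8, 0, 0, 0], [1, -0.1, 0.8, 0, 0, 0], [1, -0.1, 0.8, 0, 0, 0], [1, -0.1, 0.8, 0, 0, 0]])

```text
time_s: 30.07
position: [0.4788, 0.2657, 0.3079]
eef_rot: [[0.087, 0.001, -0.996], [0.996, 0.003, 0.087], [0.003, -1.0, -0.001]]
contact_force: [-0.0, 0.1, 0.4]
gripper_width: 0.0513
```

Emit:
servo_tool(plan=[[0.2, 0, 0, 0, 0, 0], [0.4, 0, 0, 0, 0, 0], [0.6, 0, 0, 0, 0, 0], [0.8, 0, 0, 0, 0, 0], [1, 0, 0, 0, 0, 0], [1, 0, 0, 0, 0, 0], [1, 0, 0, 0, 0, 0], [1, 0, 0, 0, 0, 0]])

```text
time_s: 30.73
position: [0.4986, 0.459, 0.3067]
eef_rot: [[0.092, -0.0, -0.996], [0.996, -0.001, 0.092], [-0.001, -1.0, 0.0]]
contact_force: [-0.2, 0.4, 0.4]
gripper_width: 0.0513
```

```bash
python3 - <<'E'
from meas import *
import pickle
s=st()
d={n:robot.capture(n) for n in("side","top")}
print([tuple(map(float,x)) for x in meas(d["top"])])
for n in d: cv2.imwrite(f"pics/{n}28.png",d[n]["img"][:,:,::-1])
E
```

```text
t 30.73 p [0.4986 0.459  0.3067] F [-0.1672  0.4067  0.4454] w 0.0513
[]
```

View pics/top28.png

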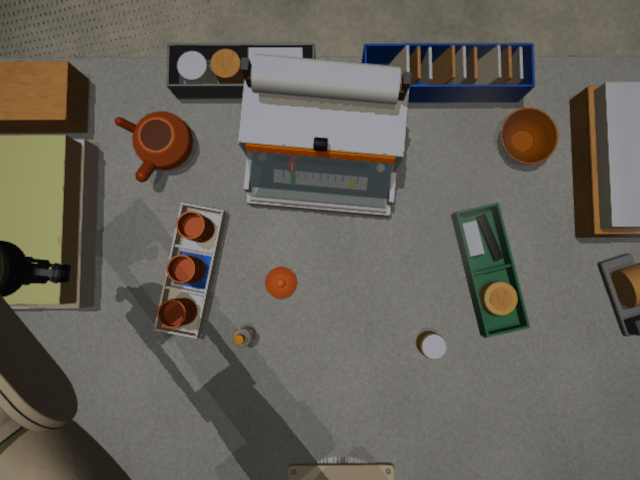

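View pics/side28.png

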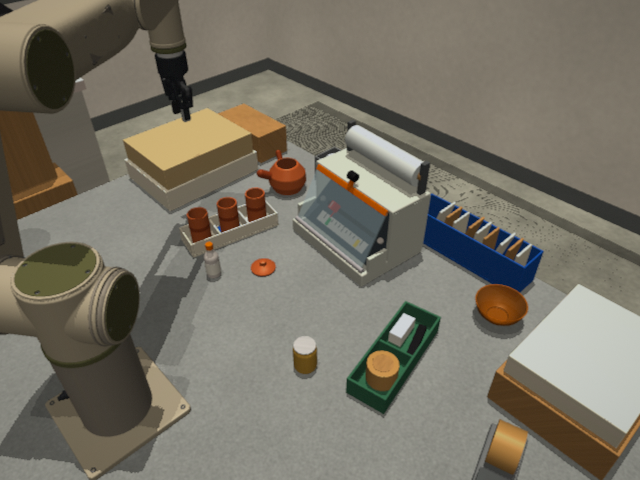

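```bash
python3 -c "
from workcell import robot
s=robot.get_state();print(s['time_s'],s['contact_force']);print(robot.hand_in())"
```

```text
30.8333 [ 1.04415164 -0.36088    -0.09310551]
the job is handed in; nothing more can be done
None
```

The film sealer is set for the next tea set. I handed the job in at 30.8 s with the hand clear of everything.

- **Cup:** it stands upright in the blue-floored cell of the white box. I took the hand off it before opening the guard.
- **Guard down:** I folded it to its stop. My first release lifted it slightly, so I pressed it down again. It resisted at 13.8 N, with the knob centre at about 98.5 mm, which is the fully-down height. For a moment the wrist force reached about 57 N against the stop, below the 120 N limit.
- **Fader:** the first slide stopped about 1.3 to 2.5 mm short of the green mark, so I gripped it again and nudged it on. The last clear measurement before closing the guard put it 0.5 mm short in the top camera. From the side camera I estimated 0.4 mm past the mark, by adding the nudge to its earlier reading.
- **Guard up:** the knob and the orange edge are within 0.1 pixel of their starting positions in the side camera.

The last pictures from both cameras show the lid, glue bottle, tin, the other two cups and the rest standing where they were. My final automatic fader measurement found nothing, because the closed guard dulls the red. After closing I could only see by eye that the grip was still level with the green mark.

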